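# Hang wound coils on swinging drop hooks and stack the emptied frames

## Robot

A 6-joint arm with a two-finger parallel gripper is mounted at the origin on the work surface. World frame = base frame: x ahead of the robot, y to its left, z up, the work surface at z = 0. Lengths are in m, angles in rad, forces in N, time in s.
With the tool pointing down it reaches from about 0.25 to 0.725 m from the base axis. Payload 4 kg.
Tool frame: the origin (TCP) lies midway between the tips of the shut fingers; the grasp point (between the pads) lies 19 mm behind it; z points along the fingers, y is the line along which they close (so a half turn about z gives the same grasp; the last joint's range is limited). The gripper opens to 85 mm and grips with 20 to 120 N. Pads are 22 mm wide; open, the fingers measure 114 mm over their backs; the gripper's body (76 mm by 85 mm) begins 54 mm behind the grasp point. The pads swing forward as they close: fully open they stand 13 mm farther back than shut.
Start: joints at [1.138, 0.241, 0.005, 1.335, 0, 1.571], TCP at [0.21, 0.454, 0.231] pointing down, gripper open.
Joint ranges: [-2.72, 2.72], [-1.05, 1.87], [-1.09, 1.28], [-1.99, 2.15], [-1.42, 1.44], [-3.14, 3.14]. Speed limits (rad/s): [2.79, 2.79, 3.14, 3.14, 3.14, 3.14].

## Interface

Orientations are given as a unit quaternion [x, y, z, w].
In Python, from workcell import get_obs, imaging, workorder gives the robot as it stands.
- The arm moves only by the shell command python3 -m jog, which reads ROWS from standard input. ROWS is a JSON list that holds a single list of rows (three levels of brackets), with 1 to 10 rows, each of 7 numbers: a rotation vector rx, ry, rz in normalised numbers (1 is 2 rad), then dx, dy, dz in normalised numbers (1 is 0.5 m), then the finger opening in m; each row is the pose to reach, as a shift and turn from the pose commanded when the command began, along the tool's axes at that moment; what a row does not reach only later rows make up. A row lasts 1/8 s, in which the tool goes at most 0.0625 m and 0.188 rad, less where a joint would pass 70% of its speed; a pose out of reach is approached as far as the arm can. The fingers move at their own pace and stop on an object; the grip force is fixed at half the most. Time passes only in rows, so rows that do not move let the fingers close. It prints the time, the measured TCP pose, the force, the opening and the grip force at its end. No shift or turn number may pass 1 either way. Input that does not fit is refused with a message, and nothing moves.
- get_obs(): the state, without advancing time (a new reading comes with each control period).
- imaging.camera(name): name is "side" or "top" or "wrist"; returns (picture, depth): 400x640x3 uint8, red, green, blue; 400x640 float32, m along the optical axis (not along the pixel's ray), 0 where there is no reading.
- imaging.calibration(name): a dict with "mtx" (3x3 intrinsics, pixels), "R" (3x3) and "t" (3): a world point X has camera coordinates R X + t. Camera axes: x right, y down, z forward; pixel columns grow to the right and rows downward; lengths in m; the calibration is good to about 2 mm. A picture is of the moment at which its call begins: read the wrist's pose just before it. calibration takes no time and is no camera call; for the wrist camera it gives the pose at the moment of the call.
- workorder.job_done(): hands the job in; it is judged then, once.
The state is a dict: "clock": time; "joint_pos": joint angles; "joint_vel": joint speeds; "tau": joint torques, N m; "eef_pos": TCP position; "tool_rot": TCP orientation; "ft_force": force on the tool from outside, world axes, zero at the start; "ft_torque": the same for the moment, N m; "grip_width": finger opening in m; "grasp_force": force on a finger pad.
Only numpy, scipy, OpenCV 4.12 (cv2) and the standard library are available. Lean on these libraries where they do the work, as an engineer would, in place of code of your own. Each camera call takes 0.05 s, during which the arm holds its last target. There are 200 camera calls.

## Task

Unload the ring coils from the spindles of the two stacking frames and hang each one by its bore on a drop hook of its own; the hooks swing freely, so bring a hook to rest with a touch before you put a coil on it, and leave the coils hanging quietly. When both frames are empty, stack one upright on the other with all four feet fully home on the posts below, and leave the lamp, label roll and screwdriver where they are.

Things in the scene. Friction and masses are not known exactly. Their poses are not given: they have to be found in the camera images.
- frame_a: loose aluminium stacking frame, about 0.65 kg, carrying one or two coils. 184 mm square over its feet, 118 mm tall. Origin: centre of the underside, z up. Four corner posts at x, y = +-78 mm. Hollow square feet: 28 mm outside, 19 mm opening, open downward, 18 mm deep. The deck (cross bars) that the lowest coil lies on is 22 mm up
- frame_a_spindle (a point): top of that frame's upright flat-bar spindle, 67 mm above its origin, axes as the frame: 8 mm thick along x, 62 mm wide along y, rising from the deck in the middle. It is also the handle for lifting the emptied frame
- frame_b: second loose frame, same build and size, with one coil or none. Stacked home, either frame on the other, the upper one's feet stand on the lower one's shoulder plates with the pins inside: upper origin 102 mm above the lower, centres in line within the 2.5 mm play; any quarter turn fits
- frame_b_pin (a point): tip of the pin on the post at x = y = +78 mm of frame_b, 118 mm above its origin. Each post, 14 mm thick, ends in a 28 mm square shoulder plate (top 102 mm up) with a pin above it: 14 mm thick, 16 mm tall, tapering to 5 mm at the tip
- rail: fixed overhead pipe, 24 mm thick, 720 mm above the bench along this body's y, on two uprights 28 mm thick at y = +-430 mm, over a drip tray 90 x 500 x 4 mm. Origin on the bench under the pipe's middle, z up, x away from the robot. Hooks hang at y = -155 mm (hook1), 0 (hook2), +155 mm (hook3); at rest each saddle is straight below the pipe, 275 mm above the bench
- coil1: copper-wound ring coil with six white tape bands: outside 116 mm, bore 72 mm (wall 22 mm), 22 mm high, about 0.45 kg. Origin: centre of its underside, z along its axis. Two or three alike lie loosely round the frames' spindles (play up to 14 mm across it, 5 mm along its width), with room for a finger in the bore. None if absent
- coil1_mid (a point): middle of that coil (on its axis, half way up its height); axes as the coil
- coil2: copper-wound ring coil with six white tape bands: outside 116 mm, bore 72 mm (wall 22 mm), 22 mm high, about 0.45 kg. Origin: centre of its underside, z along its axis. Two or three alike lie loosely round the frames' spindles (play up to 14 mm across it, 5 mm along its width), with room for a finger in the bore. None if absent
- coil2_mid (a point): middle of that coil (on its axis, half way up its height); axes as the coil
- coil3: copper-wound ring coil with six white tape bands: outside 116 mm, bore 72 mm (wall 22 mm), 22 mm high, about 0.45 kg. Origin: centre of its underside, z along its axis. Two or three alike lie loosely round the frames' spindles (play up to 14 mm across it, 5 mm along its width), with room for a finger in the bore. None if absent
- coil3_mid (a point): middle of that coil (on its axis, half way up its height); axes as the coil
- hook1: steel J hook, 10 mm bar, 0.3 kg, mouth towards the robot, swinging about the pipe in the rail's xz plane, 0.12 to 0.22 rad each way at the start, about once a second, for minutes if left alone. Origin: its saddle (bottom of the throat, top of the bar), 445 mm below the pipe; axes as the rail's at rest. Shank: bar centre 26 mm beyond, straight from 17 to 125 mm above the saddle
- hook1_tip (a point): top of the hook's upturned, slightly outward-leaning tip, 38 mm above and 31 mm on the robot's side of the saddle; clear gap from tip to shank 42 mm. A hung coil's middle is 36 mm below the saddle, its axis along the rail's x
- hook2: steel J hook, 10 mm bar, 0.3 kg, mouth towards the robot, swinging about the pipe in the rail's xz plane, 0.12 to 0.22 rad each way at the start, about once a second, for minutes if left alone. Origin: its saddle (bottom of the throat, top of the bar), 445 mm below the pipe; axes as the rail's at rest. Shank: bar centre 26 mm beyond, straight from 17 to 125 mm above the saddle
- hook2_tip (a point): top of the hook's upturned, slightly outward-leaning tip, 38 mm above and 31 mm on the robot's side of the saddle; clear gap from tip to shank 42 mm. A hung coil's middle is 36 mm below the saddle, its axis along the rail's x
- hook3: steel J hook, 10 mm bar, 0.3 kg, mouth towards the robot, swinging about the pipe in the rail's xz plane, 0.12 to 0.22 rad each way at the start, about once a second, for minutes if left alone. Origin: its saddle (bottom of the throat, top of the bar), 445 mm below the pipe; axes as the rail's at rest. Shank: bar centre 26 mm beyond, straight from 17 to 125 mm above the saddle
- hook3_tip (a point): top of the hook's upturned, slightly outward-leaning tip, 38 mm above and 31 mm on the robot's side of the saddle; clear gap from tip to shank 42 mm. A hung coil's middle is 36 mm below the saddle, its axis along the rail's x
- lamp: bystander: table lamp with white 130 mm globe on a black base 180 x 110 mm; origin under its centre
- label_roll: bystander: roll of blank labels, 100 mm across, 50 mm high; origin under its centre
- driver: bystander: screwdriver, 200 mm; origin under its centre
Not all that is in view belongs to the job. Leave any blue or green look-alike of the coil3 alone. What is shaped like the coil2 but red is not meant.

How it is judged:
On the way, in this order (a step that is already met when the one before it is completed fails the run):
1. every coil hangs quietly by its bore on a hook of its own (((horizontal distance between coil1_mid and hook1 below 0.025 m and distance between coil1_mid and hook1 between 0.02 and 0.05 m and z of coil1_mid in the frame of hook1 below -0.02 m) or (horizontal distance between coil1_mid and hook2 below 0.025 m and distance between coil1_mid and hook2 between 0.02 and 0.05 m and z of coil1_mid in the frame of hook2 below -0.02 m) or (horizontal distance between coil1_mid and hook3 below 0.025 m and distance between coil1_mid and hook3 between 0.02 and 0.05 m and z of coil1_mid in the frame of hook3 below -0.02 m)) and angle between coil1's own z axis and vertical between 1.2 and 1.94 rad and linear speed of each of coil1, coil2, coil3 below 0.25 m/s and ((horizontal distance between coil2_mid and hook1 below 0.025 m and distance between coil2_mid and hook1 between 0.02 and 0.05 m and z of coil2_mid in the frame of hook1 below -0.02 m) or (horizontal distance between coil2_mid and hook2 below 0.025 m and distance between coil2_mid and hook2 between 0.02 and 0.05 m and z of coil2_mid in the frame of hook2 below -0.02 m) or (horizontal distance between coil2_mid and hook3 below 0.025 m and distance between coil2_mid and hook3 between 0.02 and 0.05 m and z of coil2_mid in the frame of hook3 below -0.02 m)) and angle between coil2's own z axis and vertical between 1.2 and 1.94 rad and ((horizontal distance between coil3_mid and hook1 below 0.025 m and distance between coil3_mid and hook1 between 0.02 and 0.05 m and z of coil3_mid in the frame of hook1 below -0.02 m) or (horizontal distance between coil3_mid and hook2 below 0.025 m and distance between coil3_mid and hook2 between 0.02 and 0.05 m and z of coil3_mid in the frame of hook2 below -0.02 m) or (horizontal distance between coil3_mid and hook3 below 0.025 m and distance between coil3_mid and hook3 between 0.02 and 0.05 m and z of coil3_mid in the frame of hook3 below -0.02 m)) and angle between coil3's own z axis and vertical between 1.2 and 1.94 rad and distance between coil1_mid and coil2_mid above 0.09 m and distance between coil2_mid and coil3_mid above 0.09 m and distance between coil3_mid and coil1_mid above 0.09 m and (angular speed of hook1 below 0.4 rad/s or distance between each of coil1_mid, coil2_mid, coil3_mid and hook1 above 0.05 m) and (angular speed of hook2 below 0.4 rad/s or distance between each of coil1_mid, coil2_mid, coil3_mid and hook2 above 0.05 m) and (angular speed of hook3 below 0.4 rad/s or distance between each of coil1_mid, coil2_mid, coil3_mid and hook3 above 0.05 m)), for 0.3 s.
2. one empty frame stands on the other, its four feet home on the posts (((horizontal distance between frame_a and frame_b below 0.008 m and z of frame_a in the frame of frame_b between 0.097 and 0.106 m and angle between each of frame_a, frame_b's own z axis and vertical below 0.04 rad and height (world z) of frame_b below 0.01 m and linear speed of frame_a below 0.05 m/s) or (horizontal distance between frame_b and frame_a below 0.008 m and z of frame_b in the frame of frame_a between 0.097 and 0.106 m and angle between each of frame_b, frame_a's own z axis and vertical below 0.04 rad and height (world z) of frame_a below 0.01 m and linear speed of frame_b below 0.05 m/s))), for 0.3 s.
At the end, for the whole second after the job is handed in: Each coil hangs on its own hook (middle 20 to 50 mm from and below the saddle, within 25 mm sideways, ring within 0.37 rad of upright), under 0.25 m/s, hook under 0.4 rad/s; one frame stands level on the other, centres within 8 mm, 97 to 106 mm up, the lower on the bench (all of step 1 and ((horizontal distance between frame_a and frame_b below 0.008 m and z of frame_a in the frame of frame_b between 0.097 and 0.106 m and angle between each of frame_a, frame_b's own z axis and vertical below 0.04 rad and height (world z) of frame_b below 0.01 m and linear speed of frame_a below 0.05 m/s) or (horizontal distance between frame_b and frame_a below 0.008 m and z of frame_b in the frame of frame_a between 0.097 and 0.106 m and angle between each of frame_b, frame_a's own z axis and vertical below 0.04 rad and height (world z) of frame_a below 0.01 m and linear speed of frame_b below 0.05 m/s))); the robot touches nothing.
It fails at once if a held coil is put over the tip of a hook that is still swinging (faster than 0.6 rad/s) ((((distance between coil1_mid and hook1_tip below 0.034 m and z of coil1_mid in the frame of hook1 below 0.046 m and contact force between the fingers and coil1 above 1 N) or (distance between coil2_mid and hook1_tip below 0.034 m and z of coil2_mid in the frame of hook1 below 0.046 m and contact force between the fingers and coil2 above 1 N) or (distance between coil3_mid and hook1_tip below 0.034 m and z of coil3_mid in the frame of hook1 below 0.046 m and contact force between the fingers and coil3 above 1 N)) and angular speed of hook1 above 0.6 rad/s) or (((distance between coil1_mid and hook2_tip below 0.034 m and z of coil1_mid in the frame of hook2 below 0.046 m and contact force between the fingers and coil1 above 1 N) or (distance between coil2_mid and hook2_tip below 0.034 m and z of coil2_mid in the frame of hook2 below 0.046 m and contact force between the fingers and coil2 above 1 N) or (distance between coil3_mid and hook2_tip below 0.034 m and z of coil3_mid in the frame of hook2 below 0.046 m and contact force between the fingers and coil3 above 1 N)) and angular speed of hook2 above 0.6 rad/s) or (((distance between coil1_mid and hook3_tip below 0.034 m and z of coil1_mid in the frame of hook3 below 0.046 m and contact force between the fingers and coil1 above 1 N) or (distance between coil2_mid and hook3_tip below 0.034 m and z of coil2_mid in the frame of hook3 below 0.046 m and contact force between the fingers and coil2 above 1 N) or (distance between coil3_mid and hook3_tip below 0.034 m and z of coil3_mid in the frame of hook3 below 0.046 m and contact force between the fingers and coil3 above 1 N)) and angular speed of hook3 above 0.6 rad/s)).
It fails at once if the lamp, label roll or screwdriver is moved by more than 40 mm (distance of any of lamp, label_roll, driver from where it was at the start of the episode above 0.04 m).
Of coil2, coil3 only 1 to 2 are there at a start; the rules pass over those that are not, and their reading is None.
At some moment in a run one of frame_b may be knocked a few centimetres aside while the robot is not near it.
Once in a run the grip may slacken for a moment while it holds something.
It also fails if it takes over 210 s, if anything falls off the work surface, if the arm or the gripper's body presses on something with over 40 N, if the wrist force passes 120 N, or if a joint passes its speed limit or range.

## Working session

There is one attempt and no reset: what is moved stays moved. The work goes in short steps, Python scripts to look and compute and a shell command to move; the robot and the scene stay as the last step left them, time stands still between calls to the robot, and variables do not carry over. Pictures are saved under pics/ and viewed, at most 14 in all, crops included, and the job is handed in when it is done.

```bash
ls; mkdir -p pics
cat > h.py <<'E'
import numpy as np, cv2, json
from scipy.spatial.transform import Rotation as R
from workcell import get_obs, imaging, workorder
def shot(name,fn=None):
    c=imaging.calibration(name); p,d=imaging.camera(name)
    np.savez('/tmp/%s.npz'%name,p=p,d=d,**{k:np.array(c[k]) for k in('mtx','R','t')})
    if fn: cv2.imwrite('pics/'+fn,p[:,:,::-1])
    return load(name)
def load(name):
    return dict(np.load('/tmp/%s.npz'%name))
def cloud(s):
    d=s['d'];v,u=np.mgrid[:d.shape[0],:d.shape[1]]
    K=s['mtx'];X=np.stack([(u-K[0,2])/K[0,0]*d,(v-K[1,2])/K[1,1]*d,d],-1)
    return (X-s['t'])@s['R']
def proj(s,X):
    q=np.atleast_2d(X)@s['R'].T+s['t'];q=q@s['mtx'].T;return q[:,:2]/q[:,2:]
def st():
    o=get_obs();print('t',round(o['clock'],2),'p',np.round(o['eef_pos'],4),'q',np.round(o['tool_rot'],3),'j',np.round(o['joint_pos'],2),'F',np.round(o['ft_force'],1),'w',round(o['grip_width'],4),'g',round(o['grasp_force'],1));return o
def go(P,M=None):
    """shift and rotvec in tool axes to reach world pos P with tool rot matrix M"""
    o=get_obs();T=R.from_quat(o['tool_rot']).as_matrix()
    d=T.T@(np.array(P)-o['eef_pos']);r=R.from_matrix(T.T@M).as_rotvec() if M is not None else np.zeros(3)
    print('rot',np.round(r,4),'shift',np.round(d,4));return r,d
E
python3 - <<'E'
from h import *
st()
a=shot('side','side0.png');b=shot('top','top0.png')
for s in(a,b): print(s['mtx'],s['R'],s['t'])
E
```

```text
pics
t 0.0 p [0.2094 0.4533 0.2304] q [ 0.215  0.977 -0.001 -0.   ] j [ 1.14  0.24  0.    1.34 -0.    1.57] F [-0.6  0.   0.4] w 0.0853 g 0.0
[[469.63175008   0.         323.45028386]
 [  0.         469.63175008 193.49379253]
 [  0.           0.           1.        ]] [[-0.92348411 -0.38363423  0.00136967]
 [-0.26050999  0.62447065 -0.73632259]
 [ 0.28162323 -0.68033902 -0.67662927]] [0.44715403 0.2386063  1.6081204 ]
[[457.67690587   0.         316.59008878]
 [  0.         457.67690587 199.7545555 ]
 [  0.           0.           1.        ]] [[-0.01745183 -0.99976358  0.01296975]
 [-0.99008455  0.01547163 -0.13961812]
 [ 0.13938445 -0.01527774 -0.99012048]] [0.04632072 0.4879189  1.93802461]
```

View pics/side0.png

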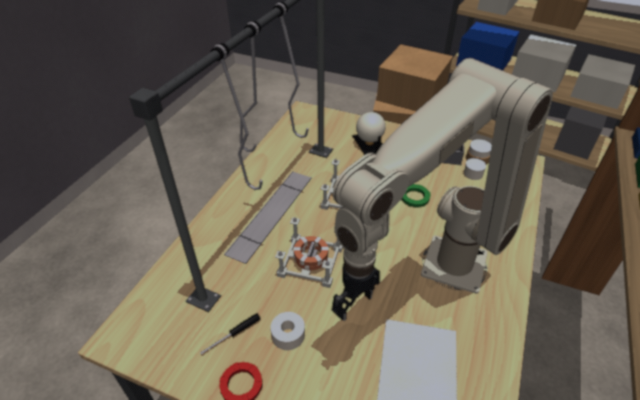

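View pics/top0.png

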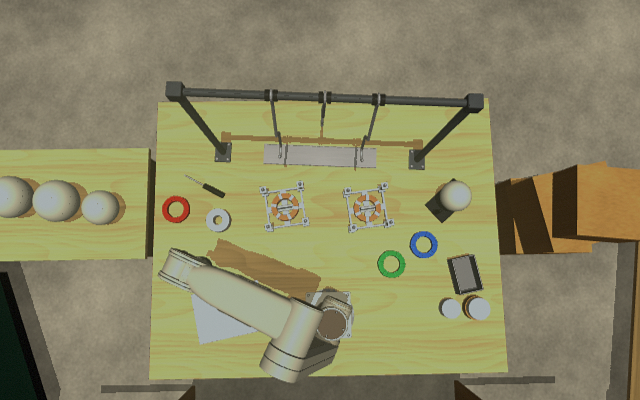

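The top picture shows two frames, at (285,207) and (367,208), each with a copper coil that has white bands. The red (176,209), green (391,264) and blue (424,244) rings are decoys. The hooks hang at about columns 272, 323 and 378. I'll confirm with an enlarged crop and take measurements.

Run:
```python
from h import *
s=load('top');X=cloud(s);p=s['p'].astype(int)
cv2.imwrite('pics/crop1.png',cv2.resize(s['p'][170:245,250:405,::-1],None,fx=5,fy=5,interpolation=cv2.INTER_CUBIC))
hsv=cv2.cvtColor(s['p'],cv2.COLOR_RGB2HSV)
# copper
for (c0,c1) in((255,325),(335,400)):
    sub=np.zeros(X.shape[:2],bool);sub[180:235,c0:c1]=1
    cop=sub&(p[...,0]-p[...,2]>60)&(X[...,2]>0.035)
    Z=X[cop];print('copper',len(Z),Z.mean(0).round(3),np.percentile(Z[:,2],[5,50,95]).round(3))
    for lo,hi in((.03,.06),(.06,.08),(.09,.13)):
        m=sub&(X[...,2]>lo)&(X[...,2]<hi);Z=X[m];print(lo,hi,len(Z),Z.mean(0).round(3) if len(Z) else'',Z.min(0).round(3),Z.max(0).round(3)) if len(Z) else 0
# rail pipe
m=(X[...,2]>.69)&(X[...,2]<.76);Z=X[m];print('rail',len(Z),Z.mean(0).round(3));v=np.linalg.svd(Z[:,:2]-Z[:,:2].mean(0),full_matrices=False)[2][0];print(v,Z.min(0),Z.max(0))
# tray
t=load('side');Y=cloud(t)
for n,S in(('top',X),('side',Y)):
  for lo in np.arange(.26,.72,.06):
    m=(S[...,2]>lo)&(S[...,2]<lo+.06)&(S[...,0]>.5)&(abs(S[...,1])<.36)&(S[...,0]<1);Z=S[m]
    for y0 in(-.16,0,.16):
        q=Z[abs(Z[:,1]-y0)<.07]
        if len(q):print(n,round(lo,2),y0,len(q),q.mean(0).round(3),q.std(0).round(3))
```

```text
copper 266 [0.448 0.17  0.151] [0.054 0.066 0.077]
0.03 0.06 147 [0.462 0.174 0.048] [0.382 0.089 0.03 ] [0.544 0.263 0.06 ]
0.06 0.08 334 [0.459 0.176 0.067] [0.403 0.118 0.06 ] [0.516 0.232 0.079]
0.09 0.13 179 [0.459 0.176 0.103] [0.36  0.076 0.09 ] [0.562 0.279 0.125]
copper 232 [ 0.445 -0.172  0.085] [0.036 0.043 0.053]
0.03 0.06 407 [ 0.451 -0.177  0.043] [ 0.378 -0.26   0.03 ] [ 0.536 -0.081  0.059]
0.06 0.08 23 [ 0.448 -0.174  0.067] [ 0.395 -0.205  0.061] [ 0.458 -0.148  0.075]
0.09 0.13 182 [ 0.45  -0.177  0.103] [ 0.35  -0.279  0.091] [ 0.55  -0.076  0.122]
rail 8125 [0.333 0.141 0.729]
[-0.90428033  0.42693922] [-0.09225694 -0.43171515  0.69000029] [0.73717789 0.47373104 0.75999073]
top 0.26 -0.16 44 [ 0.629 -0.13   0.29 ] [0.017 0.003 0.013]
top 0.26 0 26 [0.762 0.018 0.292] [0.019 0.002 0.012]
top 0.26 0.16 46 [0.648 0.178 0.292] [0.018 0.003 0.015]
top 0.32 -0.16 21 [ 0.645 -0.131  0.341] [0.023 0.003 0.018]
top 0.32 0 2 [0.787 0.02  0.336] [0.001 0.    0.009]
top 0.32 0.16 19 [0.671 0.176 0.351] [0.014 0.003 0.019]
top 0.38 -0.16 12 [ 0.66  -0.13   0.405] [0.004 0.002
[... 1622 characters left out ...]

side 0.5 -0.16 53 [ 0.639 -0.126  0.532] [0.005 0.003 0.017]
side 0.5 0 55 [0.702 0.026 0.531] [0.003 0.003 0.016]
side 0.5 0.16 71 [0.655 0.183 0.531] [0.005 0.003 0.017]
side 0.56 -0.16 60 [ 0.651 -0.126  0.59 ] [0.005 0.003 0.017]
side 0.56 0 64 [0.697 0.027 0.591] [0.003 0.003 0.017]
side 0.56 0.16 80 [0.668 0.183 0.591] [0.005 0.003 0.017]
side 0.62 -0.16 65 [ 0.665 -0.127  0.65 ] [0.005 0.003 0.017]
side 0.62 0 67 [0.693 0.026 0.651] [0.003 0.002 0.018]
side 0.62 0.16 87 [0.681 0.182 0.65 ] [0.005 0.003 0.017]
side 0.68 -0.16 267 [ 0.672 -0.138  0.721] [0.007 0.032 0.013]
side 0.68 0 375 [0.681 0.01  0.723] [0.007 0.039 0.011]
side 0.68 0.16 475 [0.689 0.168 0.723] [0.007 0.037 0.011]
```

View pics/crop1.png

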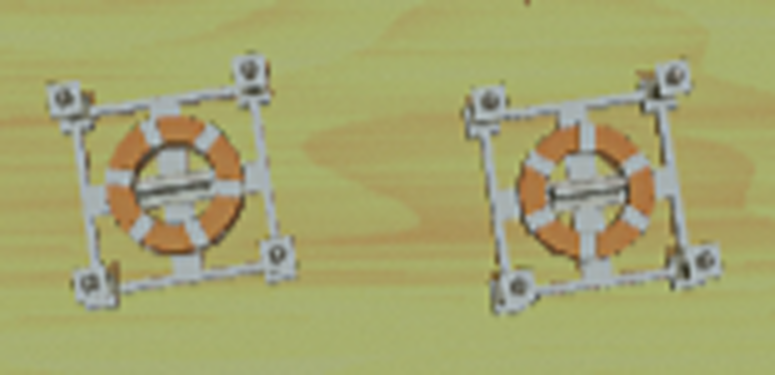

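The left frame's coil tops are at 66 mm, so it holds two coils and is frame_a. The right frame's coil top is at 44 mm, so it holds one and is frame_b. The crop confirms all of them are copper with white bands. I'll still the hooks first, using a forward-pointing tool.

```bash
cat >> h.py <<'E'
YAW=-0.056
def rot(yaw=YAW,pitch=0):
    "tool down with closing axis at yaw; pitch pi/2 = pointing forward along yaw"
    d=np.array([[0,1,0],[1,0,0],[0,0,-1.]])  # cols x=Y,y=X,z=-Z
    return R.from_euler('z',yaw).as_matrix()@d@R.from_rotvec([-pitch,0,0]).as_matrix()
E
python3 - <<'E'
from h import *
s=load('top');X=cloud(s)
for n,c in(('A',(.46,.176)),('B',(.45,-.177))):
    m=(X[...,2]>.09)&(X[...,2]<.13)&(np.hypot(X[...,0]-c[0],X[...,1]-c[1])<.15);Z=X[m]
    q=[]
    for a in((1,1),(1,-1),(-1,-1),(-1,1)):
        k=Z[((Z[:,0]-c[0])*a[0]>0)&((Z[:,1]-c[1])*a[1]>0)];q.append([(k[:,i].min()+k[:,i].max())/2 for i in(0,1)])
    q=np.array(q);d=q[0]-q[1]+q[3]-q[2];print(n,q.mean(0),'yaw',np.arctan2(-d[0],d[1]),np.linalg.norm(q[0]-q[2]))
    m=(X[...,2]>.036)&(X[...,2]<.078)&(np.hypot(X[...,0]-c[0],X[...,1]-c[1])<.075)&(np.hypot(X[...,0]-c[0],X[...,1]-c[1])>.03);Z=X[m]
    # circle fit w/ min enclosing circle
    h=Z[Z[:,2]>np.percentile(Z[:,2],50)-.006]
    print('coil',cv2.minEnclosingCircle(h[:,:2].astype(np.float32)),np.median(h[:,2]))
r,d=go([.50,.188,.38],rot(YAW,np.pi/2))
E
```

```text
A [0.46050871 0.17644262] yaw 0.13222206247235638 0.22070637053822678
coil ((0.45975929498672485, 0.17491666972637177), 0.05911196395754814) 0.06586634891722873
B [ 0.45052123 -0.1774456 ] yaw 0.12474374496997288 0.22065887327221756
coil ((0.4506432116031647, -0.175911083817482), 0.05918237194418907) 0.0438778074793983
rot [-1.3658 -0.9267  0.9284] shift [-0.3751 -0.1194 -0.1493]
```

Careful with the scale: shifts go in shares of 0.5 m and turns go in shares of 2 rad. That gives: -0.375 m is -0.75, -0.15 m is -0.3, -1.3658 rad is -0.6829.

```bash
echo '[[[-0.34, -0.23, 0.23, -0.3, -0.1, -0.28, 0], [-0.34, -0.23, 0.23, -0.3, -0.1, -0.28, 0], [-0.34, -0.23, 0.23, -0.3, -0.1, -0.28, 0], [-0.6829, -0.4634, 0.4642, -0.75, -0.238, -0.298, 0], [-0.6829, -0.4634, 0.4642, -0.75, -0.238, -0.298, 0], [-0.6829, -0.4634, 0.4642, -0.75, -0.238, -0.298, 0], [-0.6829, -0.4634, 0.4642, -0.75, -0.238, -0.298, 0], [-0.6829, -0.4634, 0.4642, -0.75, -0.238, -0.298, 0], [-0.6829, -0.4634, 0.4642, -0.75, -0.238, -0.298, 0], [-0.6829, -0.4634, 0.4642, -0.75, -0.238, -0.298, 0]]]' | python3 -m jog
python3 - <<'E'
from h import *
st();go([.50,.188,.38],rot(YAW,np.pi/2))
E
```

```text
clock: 1.35
eef_pos: [0.5033, 0.1899, 0.38]
tool_rot: [0.501, 0.557, 0.454, 0.482]
ft_force: [0.8, 0.9, 0.7]
grip_width: 0.0001
grasp_force: 0.0
t 1.35 p [0.5033 0.1899 0.38  ] q [0.501 0.557 0.454 0.482] j [ 0.74 -0.18 -1.04 -0.7  -0.71  1.59] F [0.8 0.9 0.7] w 0.0001 g 0.0
rot [-0.1203 -0.0835  0.0884] shift [-0.0018 -0.0006 -0.0033]
```

Converted, 0.05 m is 0.1, -0.001 m is -0.002, -0.1203 rad is -0.0602.

```bash
echo '[[[-0.0602, -0.0418, 0.0442, 0, 0, 0, 0], [-0.0602, -0.0418, 0.0442, 0, 0, 0.1, 0], [-0.0602, -0.0418, 0.0442, -0.002, -0.002, 0.1, 0]]]' | python3 -m jog
python3 - <<'E'
from h import *
st();go([.74,.177,.38],rot(YAW,np.pi/2))
E
```

```text
clock: 1.72
eef_pos: [0.5554, 0.1922, 0.3667]
tool_rot: [0.514, 0.491, 0.481, 0.513]
ft_force: [-0.7, -0.9, -0.1]
grip_width: -0.0
grasp_force: 0.0
t 1.73 p [0.5554 0.1922 0.3667] q [0.514 0.491 0.481 0.513] j [ 0.69  0.14 -1.04 -1.16 -0.74  1.57] F [-0.7 -0.9 -0.1] w -0.0 g 0.0
rot [-0.0105 -0.0022  0.0094] shift [-0.0054  0.0152  0.185 ]
```

Converted, 0.185 m is 0.37, 0.015 m is 0.03, -0.0105 rad is -0.0053.

```bash
echo '[[[-0.0053, -0.001, 0.0047, -0.004, 0.01, 0.12, 0], [-0.0053, -0.001, 0.0047, -0.006, 0.02, 0.22, 0], [-0.0053, -0.001, 0.0047, -0.008, 0.03, 0.3, 0], [-0.0053, -0.001, 0.0047, -0.01, 0.03, 0.34, 0], [-0.0053, -0.001, 0.0047, -0.01, 0.03, 0.37, 0], [-0.0053, -0.001, 0.0047, -0.01, 0.03, 0.37, 0], [-0.0053, -0.001, 0.0047, -0.01, 0.03, 0.37, 0]]]' | python3 -m jog
python3 - <<'E'
from h import *
st();shot('side','s1.png')
go([.74,.177,.38],rot(YAW,np.pi/2))
E
```

```text
clock: 2.6
eef_pos: [0.7372, 0.1768, 0.3874]
tool_rot: [0.513, 0.483, 0.49, 0.514]
ft_force: [-0.3, -0.2, -0.0]
grip_width: 0.0002
grasp_force: 0.0
t 2.6 p [0.7372 0.1768 0.3874] q [0.513 0.483 0.49  0.514] j [ 0.42  0.32 -0.68 -1.01 -0.47  1.57] F [-0.3 -0.2 -0. ] w 0.0002 g 0.0
rot [ 0.0074 -0.0017 -0.0071] shift [ 0.0002 -0.0074  0.0028]
```

View pics/s1.png

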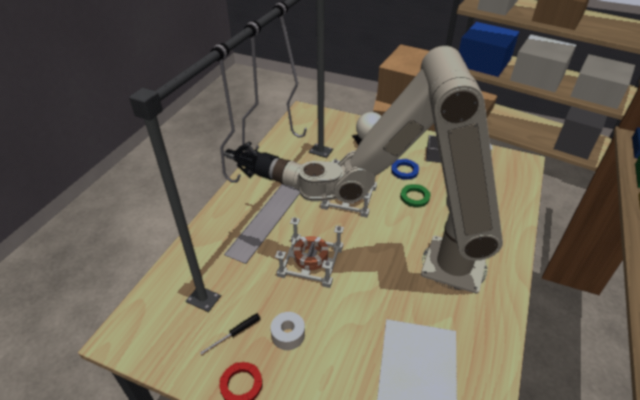

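The gripper tip is at hook3's shank, near (235,150). I'll hold there, then retreat slowly.

Converted, -0.007 m is -0.014, -0.006 m is -0.012.

```bash
echo '[[[0, 0, 0, 0, -0.014, 0, 0], [0, 0, 0, 0, -0.014, 0, 0], [0, 0, 0, 0, -0.014, 0, 0], [0, 0, 0, 0, -0.014, 0, 0], [0, 0, 0, 0, -0.014, 0, 0], [0, 0, 0, 0, -0.014, 0, 0], [0, 0, 0, 0, -0.014, 0, 0], [0, 0, 0, 0, -0.014, 0, 0], [0, 0, 0, 0, -0.014, -0.006, 0], [0, 0, 0, 0, -0.014, -0.012, 0]]]' | python3 -m jog
echo '[[[0, 0, 0, 0, 0, -0.008, 0], [0, 0, 0, 0, 0, -0.016, 0], [0, 0, 0, 0, 0, -0.024, 0], [0, 0, 0, 0, 0, -0.032, 0], [0, 0, 0, 0, 0, -0.038, 0], [0, 0, 0, 0, 0, -0.044, 0], [0, 0, 0, 0, 0, -0.05, 0], [0, 0, 0, 0, 0, -0.056, 0], [0, 0, 0, 0, 0, -0.062, 0], [0, 0, 0, 0, 0, -0.068, 0]]]' | python3 -m jog
echo '[[[0, 0, 0, 0, 0, -0.006, 0], [0, 0, 0, 0, 0, -0.012, 0], [0, 0, 0, 0, 0, -0.018, 0], [0, 0, 0, 0, 0, -0.026, 0], [0, 0, 0, 0, 0, -0.06, 0], [0, 0, 0, 0, 0, -0.12, 0], [0, 0, 0, 0, 0, -0.22, 0]]]' | python3 -m jog
cat >> h.py <<'E'
def hooks(name='side'):
    s=shot(name);S=cloud(s);out=[]
    for y0 in(-.129,.024,.18):
        m=(S[...,2]>.56)&(S[...,2]<.68)&(S[...,0]>.55)&(S[...,0]<.85)&(abs(S[...,1]-y0)<.03);Z=S[m]
        a=np.polyfit(Z[:,2],Z[:,0],1)
        m=(S[...,2]>.34)&(S[...,2]<.40)&(S[...,0]>.6)&(S[...,0]<.85)&(abs(S[...,1]-y0)<.03);W=S[m]
        out.append((round(a[0],3),len(Z),np.round(np.median(Z[:,:2],0),3),np.round(np.median(W,0),3) if len(W) else None))
    print(out)
E
python3 - <<'E'
from h import *
st()
for i in range(4):hooks()
E
```

```text
clock: 3.9
eef_pos: [0.7319, 0.177, 0.3804]
tool_rot: [0.513, 0.482, 0.49, 0.514]
ft_force: [-1.0, 0.2, 0.3]
grip_width: -0.0001
grasp_force: 0.1
clock: 5.15
eef_pos: [0.6979, 0.1789, 0.3802]
tool_rot: [0.513, 0.482, 0.49, 0.514]
ft_force: [0.7, 0.5, 0.3]
grip_width: 0.0004
grasp_force: 0.0
clock: 6.02
eef_pos: [0.5872, 0.1846, 0.3796]
tool_rot: [0.514, 0.482, 0.49, 0.514]
ft_force: [-0.2, 0.5, -0.6]
grip_width: -0.0
grasp_force: 0.0
t 6.03 p [0.5872 0.1846 0.3796] q [0.514 0.482 0.49  0.514] j [ 0.62  0.16 -0.98 -1.15 -0.67  1.57] F [-0.2  0.5 -0.6] w -0.0 g 0.0
[(np.float64(0.233), 131, array([ 0.659, -0.127]), array([ 0.66 , -0.128,  0.37 ])), (np.float64(-0.078), 131, array([0.697, 0.026]), array([0.774, 0.023, 0.383])), (np.float64(0.11), 155, array([0.686, 0.182]), array([0.718, 0.181, 0.37 ]))]
[(np.float64(0.219), 126, array([ 0.659, -0.127]), array([ 0.661, -0.126,  0.365])), (np.float64(-0.084), 136, array([0.696, 0.026]), array([0.773, 0.022, 0.379])), (np.float64(0.104), 160, array([0.686, 0.182]), array([0.718, 0.181, 0.372]))]
[(np.float64(0.206), 129, array([ 0.66 , -0.127]), array([ 0.666, -0.128,  0.37 ])), (np.float64(-0.055), 128, array([0.694, 0.027]), array([0.769, 0.023, 0.372])), (np.float64(0.106), 156, array([0.687, 0.182]), array([0.72 , 0.181, 0.372]))]
[(np.float64(0.19), 126, array([ 0.661, -0.127]), array([ 0.672, -0.127,  0.37 ])), (np.float64(-0.04), 130, array([0.691, 0.027]), array([0.76 , 0.023, 0.372])), (np.float64(0.091), 153, array([0.686, 0.182]), array([0.721, 0.18 , 0.37 ]))]
```

Run:
```python
from h import *
go([.56,.0315,.38],rot(YAW,np.pi/2));go([.735,.0215,.38],rot(YAW,np.pi/2))
```

```text
rot [ 0.008  -0.0028 -0.0075] shift [-0.1552  0.0019 -0.0189]
rot [ 0.008  -0.0028 -0.0075] shift [-0.1559  0.0005  0.1563]
```

Converted, 0.157 m is 0.314, -0.156 m is -0.312, 0.008 rad is 0.004.

```bash
echo '[[[0.004, -0.0015, -0.0035, -0.12, 0, -0.038, 0], [0.004, -0.0015, -0.0035, -0.24, 0, -0.038, 0], [0.004, -0.0015, -0.0035, -0.31, 0, -0.038, 0], [0.004, -0.0015, -0.0035, -0.31, 0, 0.06, 0], [0.004, -0.0015, -0.0035, -0.312, 0, 0.16, 0], [0.004, -0.0015, -0.0035, -0.312, 0, 0.24, 0], [0.004, -0.0015, -0.0035, -0.312, 0, 0.29, 0], [0.004, -0.0015, -0.0035, -0.312, 0, 0.314, 0], [0.004, -0.0015, -0.0035, -0.312, 0, 0.314, 0], [0.004, -0.0015, -0.0035, -0.312, 0, 0.314, 0]]]' | python3 -m jog
echo '[[[0, 0, 0, 0, 0, 0, 0], [0, 0, 0, 0, 0, 0, 0], [0, 0, 0, 0, 0, 0, 0], [0, 0, 0, 0, 0, 0, 0], [0, 0, 0, 0, 0, 0, 0], [0, 0, 0, 0, 0, 0, 0], [0, 0, 0, 0, 0, 0, 0], [0, 0, 0, 0, 0, 0, 0], [0, 0, 0, 0, 0, -0.006, 0], [0, 0, 0, 0, 0, -0.012, 0]]]' | python3 -m jog
echo '[[[0, 0, 0, 0, 0, -0.008, 0], [0, 0, 0, 0, 0, -0.016, 0], [0, 0, 0, 0, 0, -0.022, 0], [0, 0, 0, 0, 0, -0.028, 0], [0, 0, 0, 0, 0, -0.034, 0], [0, 0, 0, 0, 0, -0.04, 0], [0, 0, 0, 0, 0, -0.046, 0], [0, 0, 0, 0, 0, -0.052, 0], [0, 0, 0, 0, 0, -0.058, 0], [0, 0, 0, 0, 0, -0.064, 0]]]' | python3 -m jog
echo '[[[0, 0, 0, 0, 0, -0.006, 0], [0, 0, 0, 0, 0, -0.012, 0], [0, 0, 0, 0, 0, -0.018, 0], [0, 0, 0, 0, 0, -0.026, 0], [0, 0, 0, 0, 0, -0.06, 0], [0, 0, 0, 0, 0, -0.12, 0], [0, 0, 0, 0, 0, -0.24, 0]]]' | python3 -m jog
python3 - <<'E'
from h import *
st()
for i in range(3):hooks()
go([.56,-.122,.38],rot(YAW,np.pi/2));go([.73,-.1315,.38],rot(YAW,np.pi/2))
E
```

```text
clock: 7.48
eef_pos: [0.7357, 0.0206, 0.3788]
tool_rot: [0.515, 0.486, 0.485, 0.514]
ft_force: [-0.4, 0.8, 0.0]
grip_width: 0.0001
grasp_force: 0.0
clock: 8.72
eef_pos: [0.7302, 0.0209, 0.3792]
tool_rot: [0.514, 0.485, 0.485, 0.514]
ft_force: [0.3, 0.2, -1.5]
grip_width: -0.0002
grasp_force: 0.1
clock: 9.98
eef_pos: [0.6984, 0.0228, 0.3794]
tool_rot: [0.514, 0.485, 0.485, 0.514]
ft_force: [-0.0, -0.6, -0.0]
grip_width: 0.0001
grasp_force: 0.0
clock: 10.85
eef_pos: [0.5889, 0.0313, 0.3868]
tool_rot: [0.518, 0.487, 0.482, 0.512]
ft_force: [-0.3, 0.4, 0.1]
grip_width: 0.0006
grasp_force: 0.0
t 10.85 p [0.5889 0.0313 0.3868] q [0.518 0.487 0.482 0.512] j [ 0.17 -0.   -1.09 -1.08 -0.23  1.57] F [-0.3  0.4  0.1] w 0.0006 g 0.0
[(np.float64(0.208), 126, array([ 0.66 , -0.127]), array([ 0.666, -0.127,  0.37 ])), (np.float64(0.112), 135, array([0.678, 0.027]), array([0.708, 0.026, 0.372])), (np.float64(0.101), 158, array([0.686, 0.182]), array([0.719, 0.181, 0.372]))]
[(np.float64(0.204), 127, array([ 0.662, -0.127]), array([ 0.671, -0.127,  0.372])), (np.float64(0.116), 141, array([0.678, 0.028]), array([0.707, 0.026, 0.371])), (np.float64(0.097), 156, array([0.687, 0.182]), array([0.719, 0.181, 0.368]))]
[(np.float64(0.169), 127, array([ 0.663, -0.126]), array([ 0.678, -0.129,  0.37 ])), (np.float64(0.115), 136, array([0.677, 0.027]), array([0.708, 0.025, 0.368])), (np.float64(0.094), 160, array([0.687, 0.183]), array([0.721, 0.181, 0.371]))]
rot [-0.0046  0.0029 -0.0015] shift [-0.1554 -0.0103 -0.0195]
rot [-0.0046  0.0029 -0.0015] shift [-0.1549 -0.0096  0.1507]
```

Converted, -0.155 m is -0.31, -0.12 m is -0.24.

```bash
echo '[[[0, 0, 0, -0.12, -0.02, 0.02, 0], [0, 0, 0, -0.24, -0.02, 0.02, 0], [0, 0, 0, -0.31, -0.02, 0.02, 0], [0, 0, 0, -0.31, -0.02, 0.06, 0], [0, 0, 0, -0.31, -0.02, 0.16, 0], [0, 0, 0, -0.31, -0.02, 0.24, 0], [0, 0, 0, -0.31, -0.02, 0.28, 0], [0, 0, 0, -0.31, -0.02, 0.302, 0], [0, 0, 0, -0.31, -0.02, 0.302, 0], [0, 0, 0, -0.31, -0.02, 0.302, 0]]]' | python3 -m jog
echo '[[[0, 0, 0, 0, 0, 0, 0], [0, 0, 0, 0, 0, 0, 0], [0, 0, 0, 0, 0, 0, 0], [0, 0, 0, 0, 0, 0, 0], [0, 0, 0, 0, 0, 0, 0], [0, 0, 0, 0, 0, 0, 0], [0, 0, 0, 0, 0, 0, 0], [0, 0, 0, 0, 0, 0, 0], [0, 0, 0, 0, 0, -0.006, 0], [0, 0, 0, 0, 0, -0.012, 0]]]' | python3 -m jog
echo '[[[0, 0, 0, 0, 0, -0.008, 0], [0, 0, 0, 0, 0, -0.016, 0], [0, 0, 0, 0, 0, -0.024, 0], [0, 0, 0, 0, 0, -0.032, 0], [0, 0, 0, 0, 0, -0.038, 0], [0, 0, 0, 0, 0, -0.044, 0], [0, 0, 0, 0, 0, -0.05, 0], [0, 0, 0, 0, 0, -0.056, 0], [0, 0, 0, 0, 0, -0.062, 0], [0, 0, 0, 0, 0, -0.068, 0]]]' | python3 -m jog
echo '[[[0, 0, 0, 0, 0, -0.006, 0], [0, 0, 0, 0, 0, -0.012, 0], [0, 0, 0, 0, 0, -0.018, 0], [0, 0, 0, 0, 0, -0.026, 0], [0, 0, 0, 0, 0, -0.06, 0], [0, 0, 0, 0, 0, -0.12, 0], [0, 0, 0, 0, 0, -0.18, 0]]]' | python3 -m jog
python3 - <<'E'
from h import *
st()
for i in range(3):hooks()
for i in range(2):hooks('top')
s=load('top');S=cloud(s)
for y0 in(-.129,.024,.18):
    m=(S[...,2]>.25)&(S[...,2]<.40)&(S[...,0]>.63)&(S[...,0]<.8)&(abs(S[...,1]-y0)<.03);Z=S[m];print(len(Z),Z[:,0].min(),Z[:,2].min(),Z[Z[:,0]<.67].mean(0) , np.median(Z,0))
r,d=go([.40,-.17,.20],rot(YAW,0))
E
```

```text
clock: 12.25
eef_pos: [0.7299, -0.1323, 0.3753]
tool_rot: [0.518, 0.487, 0.482, 0.512]
ft_force: [0.0, 0.1, 0.1]
grip_width: 0.0
grasp_force: 0.0
clock: 13.5
eef_pos: [0.7243, -0.1319, 0.376]
tool_rot: [0.517, 0.487, 0.483, 0.512]
ft_force: [0.3, -0.0, 0.6]
grip_width: -0.0002
grasp_force: 0.1
clock: 14.75
eef_pos: [0.6904, -0.1298, 0.3766]
tool_rot: [0.517, 0.487, 0.483, 0.512]
ft_force: [1.1, -0.1, 0.8]
grip_width: -0.0003
grasp_force: 0.0
clock: 15.62
eef_pos: [0.5999, -0.1243, 0.3774]
tool_rot: [0.517, 0.487, 0.483, 0.512]
ft_force: [-0.4, -0.2, -0.3]
grip_width: 0.0
grasp_force: 0.0
t 15.62 p [ 0.5999 -0.1243  0.3774] q [0.517 0.487 0.483 0.512] j [-0.34  0.08 -1.05 -1.12  0.28  1.57] F [-0.4 -0.2 -0.3] w 0.0 g 0.0
[(np.float64(0.11), 122, array([ 0.669, -0.128]), array([ 0.701, -0.128,  0.369])), (np.float64(0.106), 136, array([0.678, 0.028]), array([0.71 , 0.027, 0.369])), (np.float64(0.105), 153, array([0.687, 0.182]), array([0.719, 0.181, 0.372]))]
[(np.float64(0.112), 121, array([ 0.67 , -0.127]), array([ 0.701, -0.128,  0.37 ])), (np.float64(0.105), 139, array([0.678, 0.02
[... 515 characters left out ...]
53, array([0.688, 0.176]), array([0.722, 0.172, 0.36 ]))]
[(np.float64(0.103), 56, array([ 0.671, -0.132]), array([ 0.699, -0.132,  0.376])), (np.float64(0.105), 55, array([0.679, 0.022]), array([0.719, 0.023, 0.399])), (np.float64(0.092), 53, array([0.689, 0.176]), array([0.722, 0.172, 0.361]))]
61 0.6440631040210277 0.2658589295324237 [ 0.65575914 -0.13103321  0.29624789] [ 0.69087471 -0.13233252  0.29148701]
47 0.6539393349539643 0.26385664883401616 [0.65938346 0.02259393 0.3049866 ] [0.69298381 0.0210447  0.28280546]
57 0.6657293324188519 0.26771807391557256 [0.66777634 0.17643668 0.30877245] [0.71282717 0.17426935 0.29129951]
rot [ 1.5628  0.0033 -0.0033] shift [-0.0574 -0.1798 -0.1966]
```

Run:
```python
from h import *
go([.4037,-.1733,.16],rot(YAW,0))
```

```text
rot [ 1.5628  0.0033 -0.0033] shift [-0.0604 -0.2198 -0.1924]
```

Converted, -0.22 m is -0.44, -0.192 m is -0.384, 1.5628 rad is 0.7814.

```bash
echo '[[[0.09, 0, 0, -0.012, -0.048, -0.04, 0.04], [0.18, 0, 0, -0.024, -0.096, -0.08, 0.04], [0.27, 0, 0, -0.036, -0.144, -0.12, 0.04], [0.36, 0, 0, -0.048, -0.192, -0.16, 0.04], [0.45, 0, 0, -0.06, -0.24, -0.2, 0.04], [0.54, 0, 0, -0.08, -0.3, -0.26, 0.04], [0.63, 0, 0, -0.1, -0.36, -0.32, 0.04], [0.72, 0.0015, -0.0015, -0.12, -0.44, -0.384, 0.04], [0.7814, 0.0015, -0.0015, -0.12, -0.44, -0.384, 0.04], [0.7814, 0.0015, -0.0015, -0.12, -0.44, -0.384, 0.04]]]' | python3 -m jog
python3 - <<'E'
from h import *
st();go([.4037,-.1733,.026],rot(YAW,0))
s=shot('wrist','w1.png')
E
```

```text
clock: 17.12
eef_pos: [0.4059, -0.1733, 0.1593]
tool_rot: [0.726, 0.687, -0.001, -0.001]
ft_force: [0.6, 0.2, 0.0]
grip_width: 0.0397
grasp_force: 0.0
t 17.12 p [ 0.4059 -0.1733  0.1593] q [ 0.726  0.687 -0.001 -0.001] j [-0.4   0.18 -0.27  1.13 -0.    1.22] F [0.6 0.2 0. ] w 0.0397 g 0.0
rot [-0.0036  0.0004  0.0008] shift [-0.     -0.0017  0.1333]
```

View pics/w1.png

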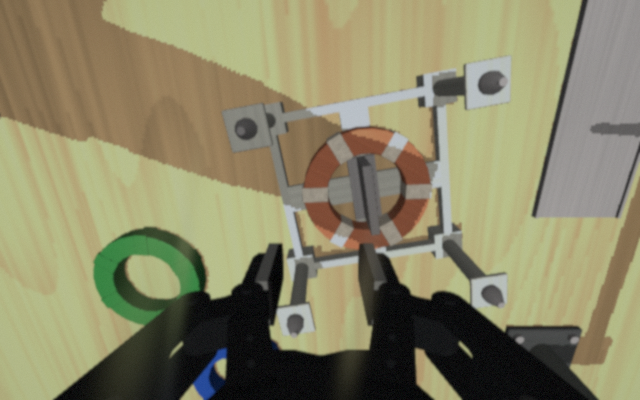

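The wrist view shows frame_b's copper coil at (367,187). The fingers straddle its near wall, at about column 317. I'll check the centre from wrist depth.

```bash
cat >> h.py <<'E'
def coil(s,zt,c,r=.075):
    X=cloud(s);m=(abs(X[...,2]-zt)<.007)&(np.hypot(X[...,0]-c[0],X[...,1]-c[1])<r)&(s['d']>0)
    m[250:]=0
    rr=np.hypot(X[...,0]-c[0],X[...,1]-c[1]);m&=rr>.03
    Z=X[m];print('coil',len(Z),cv2.minEnclosingCircle(Z[:,:2].astype(np.float32)),np.median(Z[:,2]))
E
python3 - <<'E'
from h import *
coil(load('wrist'),.044,(.45,-.176))
E
```

```text
coil 7731 ((0.44715452194213867, -0.17549766600131989), 0.05941862240433693) 0.043059833517185286
```

Converted, 0.133 m is 0.266, 0.12 m is 0.24, -0.0036 rad is -0.0018.

```bash
echo '[[[-0.0018, 0, 0, 0, -0.007, 0.1, 0.04], [-0.0018, 0, 0, 0, -0.007, 0.2, 0.04], [-0.0018, 0, 0, 0, -0.007, 0.24, 0.04], [-0.0018, 0, 0, 0, -0.007, 0.266, 0.04], [-0.0018, 0, 0, 0, -0.007, 0.266, 0.04]]]' | python3 -m jog
echo '[[[0, 0, 0, 0, 0, 0, 0], [0, 0, 0, 0, 0, 0, 0], [0, 0, 0, 0, 0, 0, 0], [0, 0, 0, 0, 0, 0, 0], [0, 0, 0, 0, 0, 0, 0]]]' | python3 -m jog
python3 - <<'E'
from h import *
st()
E
```

```text
clock: 17.8
eef_pos: [0.3998, -0.1723, 0.0258]
tool_rot: [0.727, 0.687, 0.001, 0.0]
ft_force: [-0.4, -0.2, 0.5]
grip_width: 0.0397
grasp_force: 0.0
clock: 18.42
eef_pos: [0.4009, -0.1727, 0.0274]
tool_rot: [0.727, 0.687, 0.002, 0.002]
ft_force: [-1.3, 0.1, 6.2]
grip_width: 0.0199
grasp_force: 56.2
t 18.43 p [ 0.4009 -0.1727  0.0274] q [0.727 0.687 0.002 0.002] j [-0.41  0.32 -0.48  0.76  0.    1.22] F [-1.3  0.1  6.2] w 0.0199 g 56.2
```

Careful with the scale: shifts go in shares of 0.5 m and turns go in shares of 2 rad. That gives: -0.2 m is -0.4, -0.18 m is -0.36.

```bash
echo '[[[0, 0, 0, 0, 0, -0.02, 0], [0, 0, 0, 0, 0, -0.06, 0], [0, 0, 0, 0, 0, -0.12, 0], [0, 0, 0, 0, 0, -0.2, 0], [0, 0, 0, 0, 0, -0.3, 0], [0, 0, 0, 0, 0, -0.36, 0], [0, 0, 0, 0, 0, -0.4, 0], [0, 0, 0, 0, 0, -0.4, 0]]]' | python3 -m jog
python3 - <<'E'
from h import *
st();s=shot('wrist','w2.png')
X=cloud(s);o=get_obs();T=R.from_quat(o['tool_rot']).as_matrix()
L=(X-o['eef_pos'])@T
p=s['p'].astype(int);m=(p[...,0]-p[...,2]>50)&(abs(L[...,2])<.06)&(s['d']>0)&(s['d']<.35);m[240:]=0
Z=L[m];print(len(Z),Z.mean(0).round(4),Z.min(0).round(3),Z.max(0).round(3))
A=np.c_[Z[:,:2],np.ones(len(Z))];print('plane',np.linalg.lstsq(A,Z[:,2],rcond=None)[0])
go([.60,-.126,.28],rot(YAW,np.pi/2))
E
```

```text
clock: 19.42
eef_pos: [0.3997, -0.1727, 0.2273]
tool_rot: [0.727, 0.687, 0.001, 0.002]
ft_force: [0.5, 0.6, -5.1]
grip_width: 0.0198
grasp_force: 56.1
t 19.43 p [ 0.3997 -0.1727  0.2273] q [0.727 0.687 0.001 0.002] j [-0.41  0.11 -0.16  1.29  0.    1.22] F [ 0.5  0.6 -5.1] w 0.0198 g 56.1
8035 [ 0.0371  0.0472 -0.0164] [ 0.017 -0.007 -0.019] [0.057 0.101 0.003]
plane [ 0.0067742   0.00609193 -0.01694121]
rot [-1.569e+00 -1.000e-04 -6.000e-04] shift [ 0.0576  0.1983 -0.0537]
```

View pics/w2.png

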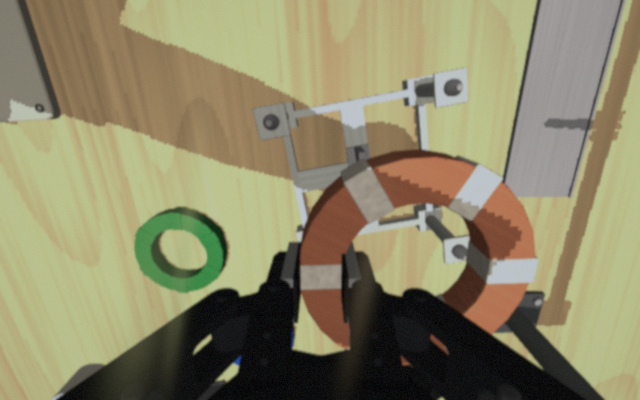

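The coil is held squarely, with its plane aligned to the tool. I'll swing it to vertical in front of hook1.

Converted, 0.2 m is 0.4, 0.006 m is 0.012, -1.569 rad is -0.7845.

```bash
echo '[[[-0.085, 0, 0, 0.012, 0.04, -0.04, 0], [-0.175, 0, 0, 0.024, 0.08, -0.06, 0], [-0.26, 0, 0, 0.036, 0.12, -0.08, 0], [-0.35, 0, 0, 0.048, 0.16, -0.1, 0], [-0.435, 0, 0, 0.06, 0.22, -0.1, 0], [-0.525, 0, 0, 0.072, 0.28, -0.1, 0], [-0.61, 0, 0, 0.088, 0.34, -0.1, 0], [-0.7, 0, 0, 0.1, 0.38, -0.1, 0], [-0.7845, 0, 0, 0.1152, 0.4, -0.1, 0], [-0.7845, 0, 0, 0.1152, 0.4, -0.1, 0]]]' | python3 -m jog
cat >> h.py <<'E'
RX=np.array([np.cos(YAW),np.sin(YAW),0]);SAD={1:np.array([.678,-.1305,.275]),2:np.array([.687,.0235,.275]),3:np.array([.696,.1775,.275])}
CM=[0,.046,-.006] # coil mid in tool
def hang(k,xc,zc,cm=CM):
    "tool target with coil mid at xc before saddle along rail x, height zc"
    M=rot(YAW,np.pi/2);P=SAD[k]+RX*xc;P[2]=zc;return go(P-M@np.array(cm),M)
E
python3 - <<'E'
from h import *
st();hang(1,-.075,.289);hang(1,-.045,.289);hang(1,-.02,.283);hang(1,-.002,.283);hang(1,-.002,.239)
E
```

```text
clock: 20.72
eef_pos: [0.6072, -0.1324, 0.2715]
tool_rot: [0.559, 0.527, 0.44, 0.466]
ft_force: [1.6, -0.1, -5.3]
grip_width: 0.0195
grasp_force: 58.0
t 20.73 p [ 0.6072 -0.1324  0.2715] q [0.559 0.527 0.44  0.466] j [-0.36  0.24 -1.06 -1.11  0.29  1.52] F [ 1.6 -0.1 -5.3] w 0.0195 g 58.0
rot [-0.1801  0.0025 -0.    ] shift [ 0.0059 -0.0278  0.0067]
rot [-0.1801  0.0025 -0.    ] shift [ 0.0059 -0.0224  0.0362]
rot [-0.1801  0.0025 -0.    ] shift [ 0.006  -0.0238  0.0619]
rot [-0.1801  0.0025 -0.    ] shift [ 0.006  -0.0206  0.0796]
rot [-0.1801  0.0025 -0.    ] shift [ 0.0061 -0.0639  0.0875]
```

Converted, -0.027 m is -0.054, -0.026 m is -0.052, -0.18 rad is -0.09.

```bash
echo '[[[-0.09, 0.0013, 0, 0.012, -0.054, 0.02, 0], [-0.09, 0.0013, 0, 0.012, -0.052, 0.036, 0], [-0.09, 0.0013, 0, 0.012, -0.05, 0.044, 0], [-0.09, 0.0013, 0, 0.012, -0.05, 0.044, 0]]]' | python3 -m jog
python3 - <<'E'
from h import *
st();hang(1,-.045,.289);hang(1,-.02,.283);hang(1,-.002,.283);hang(1,-.002,.239)
s=shot('wrist','w3.png')
o=get_obs();T=R.from_quat(o['tool_rot']).as_matrix();X=cloud(s);L=(X-o['eef_pos'])@T
p=s['p'].astype(int);m=(abs(L[...,2]+.016)<.006)&(s['d']>0)&(abs(L[...,1]-.047)<.065)&(abs(L[...,0])<.065);m[250:]=0
Z=L[m];print(len(Z),cv2.minEnclosingCircle(Z[:,:2].astype(np.float32)),Z[:,2].mean())
q=X[(s['d']<.5)&(s['d']>0)&(X[...,0]>.63)&(X[...,2]>.3)];print(len(q),np.median(q,0) if len(q) else '')
E
```

```text
clock: 21.22
eef_pos: [0.6272, -0.1286, 0.2414]
tool_rot: [0.515, 0.487, 0.485, 0.512]
ft_force: [0.4, 0.5, -5.5]
grip_width: 0.0197
grasp_force: 58.2
t 21.23 p [ 0.6272 -0.1286  0.2414] q [0.515 0.487 0.485 0.512] j [-0.33  0.66 -1.09 -1.74  0.28  1.57] F [ 0.4  0.5 -5.5] w 0.0197 g 58.2
rot [-0.0051 -0.0004 -0.0002] shift [0.0009 0.0017 0.0118]
rot [-0.0051 -0.0004 -0.0002] shift [ 0.0009 -0.0042  0.0369]
rot [-0.0051 -0.0004 -0.0002] shift [ 0.0009 -0.0041  0.0549]
rot [-0.0051 -0.0004 -0.0002] shift [ 0.0009 -0.0481  0.0551]
12854 ((0.012224470265209675, 0.04076632484793663), 0.058722708374261856) -0.016074450258184728
2552 [ 0.68441031 -0.13142186  0.41168033]
```

View pics/w3.png

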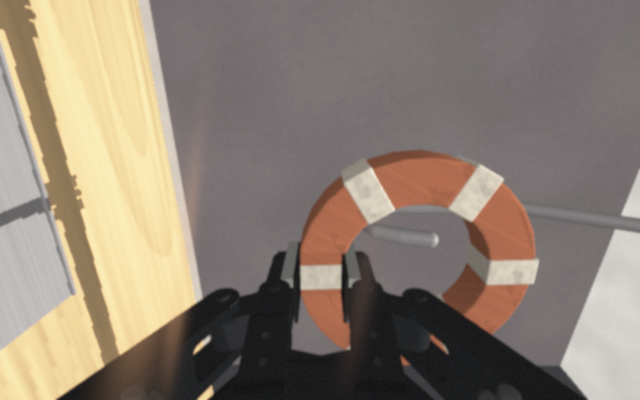

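The coil is at about (418,268) and the hook1 tip shows inside the bore at (435,240). I'll turn these pixels into tool coordinates.

Run:
```python
from h import *
from scipy.optimize import least_squares
s=load('wrist');o=get_obs();T=R.from_quat(o['tool_rot']).as_matrix();X=cloud(s);L=(X-o['eef_pos'])@T
p=s['p']
for v,u in((240,433),(236,405),(212,520),(210,445)):print((u,v),s['d'][v,u],X[v,u].round(4),L[v,u].round(4))
# outer boundary of front face
m=((abs(L[...,2]+.016)<.005)&(s['d']>0)&(s['d']<.4));m[270:]=0;m[:140]=0
m=cv2.morphologyEx(m.astype(np.uint8),cv2.MORPH_OPEN,np.ones((3,3)))
E=[]
for r in range(150,265,3):
    c=np.where(m[r,295:545])[0]
    if len(c)>5:E+= [L[r,295+c[0]],L[r,295+c[-1]]]
E=np.array(E)
f=lambda q:np.hypot(E[:,0]-q[0],E[:,1]-q[1])-.058
print(least_squares(f,[0,.047],loss='soft_l1',f_scale=.001).x)
```

```text
(433, 240) 0.17821868 [ 0.6462 -0.1293  0.3078] [0.0005 0.0645 0.0189]
(405, 236) 0.18141125 [ 0.6499 -0.1286  0.2919] [0.0014 0.0486 0.0225]
(520, 212) 0.13463482 [ 0.6127 -0.0958  0.3309] [ 0.032   0.0875 -0.0165]
(445, 210) 0.23136017 [ 0.7016 -0.134   0.3369] [-0.0012  0.0937  0.0744]
[-0.00085257  0.0432057 ]
```

Converted, 0.055 m is 0.11, 0.012 m is 0.024.

```bash
echo '[[[0, 0, 0, 0.002, 0, 0.012, 0], [0, 0, 0, 0.002, -0.002, 0.024, 0], [0, 0, 0, 0.002, -0.004, 0.036, 0], [0, 0, 0, 0.002, -0.006, 0.05, 0], [0, 0, 0, 0.002, -0.008, 0.064, 0], [0, 0, 0, 0.002, -0.008, 0.078, 0], [0, 0, 0, 0.002, -0.008, 0.092, 0], [0, 0, 0, 0.002, -0.008, 0.104, 0], [0, 0, 0, 0.002, -0.008, 0.11, 0], [0, 0, 0, 0.002, -0.008, 0.11, 0]]]' | python3 -m jog
python3 - <<'E'
from h import *
st();hang(1,-.002,.239);s=shot('wrist','w4.png')
E
```

```text
clock: 22.52
eef_pos: [0.6826, -0.131, 0.2431]
tool_rot: [0.512, 0.485, 0.486, 0.516]
ft_force: [0.4, 0.2, -5.5]
grip_width: 0.0197
grasp_force: 58.3
t 22.52 p [ 0.6826 -0.131   0.2431] q [0.512 0.485 0.486 0.516] j [-0.29  0.65 -0.95 -1.61  0.24  1.57] F [ 0.4  0.2 -5.5] w 0.0197 g 58.3
rot [0.0048 0.     0.0025] shift [ 0.0004 -0.0501 -0.0008]
```

View pics/w4.png

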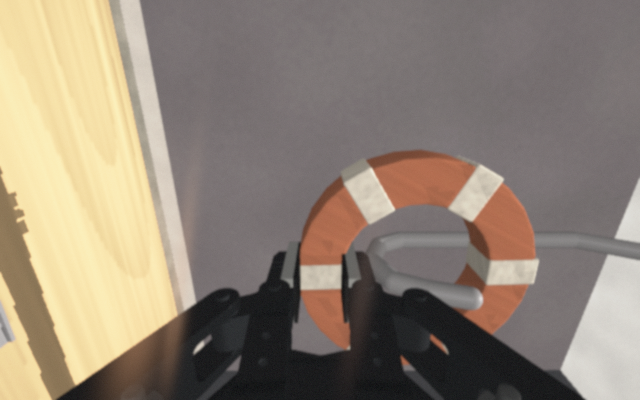

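The coil is threaded: the hook passes through the bore and the tip is on the robot side at (478,298). Now I'll lower it.

Converted, -0.041 m is -0.082, -0.039 m is -0.078.

```bash
echo '[[[0, 0, 0, 0, -0.008, 0, 0], [0, 0, 0, 0, -0.018, 0, 0], [0, 0, 0, 0, -0.028, 0, 0], [0, 0, 0, 0, -0.038, 0, 0], [0, 0, 0, 0, -0.048, 0, 0], [0, 0, 0, 0, -0.058, 0, 0], [0, 0, 0, 0, -0.066, 0, 0], [0, 0, 0, 0, -0.072, 0, 0], [0, 0, 0, 0, -0.078, 0, 0], [0, 0, 0, 0, -0.082, 0, 0]]]' | python3 -m jog
echo '[[[0, 0, 0, 0, -0.002, 0, 0], [0, 0, 0, 0, -0.006, 0, 0], [0, 0, 0, 0, -0.006, 0, 0]]]' | python3 -m jog
python3 - <<'E'
from h import *
st();hang(1,-.002,.239)
E
```

```text
clock: 23.82
eef_pos: [0.6827, -0.1312, 0.202]
tool_rot: [0.512, 0.485, 0.486, 0.516]
ft_force: [0.6, -0.6, -5.6]
grip_width: 0.0197
grasp_force: 59.8
clock: 24.2
eef_pos: [0.6827, -0.1312, 0.199]
tool_rot: [0.512, 0.485, 0.486, 0.516]
ft_force: [0.1, -0.4, -5.1]
grip_width: 0.0198
grasp_force: 59.8
t 24.2 p [ 0.6827 -0.1312  0.199 ] q [0.512 0.485 0.486 0.516] j [-0.29  0.8  -0.94 -1.75  0.24  1.57] F [ 0.1 -0.4 -5.1] w 0.0198 g 59.8
rot [0.0045 0.     0.0025] shift [ 0.0004 -0.006  -0.0007]
```

Converted, -0.003 m is -0.006, -0.002 m is -0.004.

```bash
echo '[[[0, 0, 0, 0, -0.002, 0, 0], [0, 0, 0, 0, -0.004, 0, 0], [0, 0, 0, 0, -0.006, 0, 0], [0, 0, 0, 0, -0.006, 0, 0]]]' | python3 -m jog
echo '[[[0, 0, 0, 0, -0.002, 0, 0], [0, 0, 0, 0, -0.004, 0, 0], [0, 0, 0, 0, -0.004, 0, 0]]]' | python3 -m jog
echo '[[[0, 0, 0, 0, -0.002, 0, 0], [0, 0, 0, 0, -0.004, 0, 0], [0, 0, 0, 0, -0.004, 0, 0]]]' | python3 -m jog
```

```text
clock: 24.7
eef_pos: [0.6831, -0.1313, 0.1978]
tool_rot: [0.511, 0.485, 0.487, 0.517]
ft_force: [-0.2, 0.2, 0.5]
grip_width: 0.0196
grasp_force: 59.6
clock: 25.08
eef_pos: [0.6835, -0.1314, 0.1975]
tool_rot: [0.51, 0.484, 0.488, 0.518]
ft_force: [0.9, 0.1, 6.3]
grip_width: 0.0199
grasp_force: 59.7
clock: 25.45
eef_pos: [0.6839, -0.1316, 0.1973]
tool_rot: [0.508, 0.483, 0.488, 0.519]
ft_force: [0.3, 0.6, 8.7]
grip_width: 0.0195
grasp_force: 59.7
```

Converted, -0.07 m is -0.14, 0.002 m is 0.004.

```bash
echo '[[[0, 0, 0, 0, 0.004, 0, 0], [0, 0, 0, 0, 0.006, 0, 0], [0, 0, 0, 0, 0.006, 0, 0.03], [0, 0, 0, 0, 0.006, 0, 0.04], [0, 0, 0, 0, 0.006, 0, 0.04], [0, 0, 0, 0, 0.006, 0, 0.04], [0, 0, 0, 0, 0.006, -0.03, 0.04], [0, 0, 0, 0, 0.006, -0.07, 0.04], [0, 0, 0, 0, 0.006, -0.12, 0.04], [0, 0, 0, 0, 0.006, -0.14, 0.04]]]' | python3 -m jog
python3 - <<'E'
from h import *
st();s=shot('side','s5.png');cv2.imwrite('pics/s5c.png',cv2.resize(s['p'][80:240,180:420,::-1],None,fx=3,fy=3))
for i in range(3):hooks()
go([.411,.178,.20],rot(YAW,0))
E
```

```text
clock: 26.7
eef_pos: [0.6211, -0.1305, 0.1924]
tool_rot: [0.511, 0.485, 0.487, 0.516]
ft_force: [-0.4, 0.1, -0.2]
grip_width: 0.0401
grasp_force: 0.0
t 26.7 p [ 0.6211 -0.1305  0.1924] q [0.511 0.485 0.487 0.516] j [-0.34  0.88 -1.09 -1.98  0.29  1.57] F [-0.4  0.1 -0.2] w 0.0401 g 0.0
[(np.float64(0.086), 120, array([ 0.672, -0.127]), array([ 0.708, -0.129,  0.369])), (np.float64(0.1), 138, array([0.678, 0.027]), array([0.712, 0.025, 0.37 ])), (np.float64(0.1), 156, array([0.687, 0.182]), array([0.72 , 0.18 , 0.374]))]
[(np.float64(0.087), 122, array([ 0.672, -0.127]), array([ 0.708, -0.129,  0.367])), (np.float64(0.103), 138, array([0.679, 0.027]), array([0.711, 0.026, 0.371])), (np.float64(0.11), 159, array([0.687, 0.182]), array([0.72 , 0.18 , 0.373]))]
[(np.float64(0.091), 120, array([ 0.672, -0.127]), array([ 0.709, -0.13 ,  0.369])), (np.float64(0.101), 137, array([0.678, 0.028]), array([0.712, 0.026, 0.37 ])), (np.float64(0.102), 155, array([0.686, 0.182]), array([0.72 , 0.18 , 0.371]))]
rot [1.5763e+00 3.0000e-04 3.1000e-03] shift [ 0.2964  0.0095 -0.2265]
```

View pics/s5c.png

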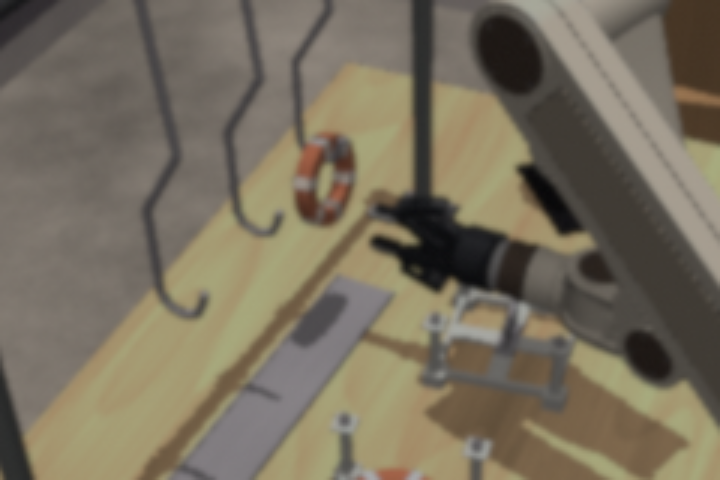

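Coil 1 hangs quietly on hook1, and hooks 2 and 3 are still at rest. Next is the top coil on frame_a.

Converted, 0.2964 m is 0.5928, 0.26 m is 0.52, 1.576 rad is 0.788.

```bash
echo '[[[0.09, 0, 0, 0.02, 0.06, -0.04, 0.04], [0.18, 0, 0, 0.06, 0.1, -0.1, 0.04], [0.27, 0, 0, 0.12, 0.12, -0.16, 0.04], [0.36, 0, 0, 0.2, 0.12, -0.22, 0.04], [0.45, 0, 0, 0.28, 0.1, -0.28, 0.04], [0.54, 0, 0, 0.36, 0.08, -0.34, 0.04], [0.63, 0, 0, 0.44, 0.06, -0.4, 0.04], [0.72, 0, 0.0015, 0.52, 0.04, -0.453, 0.04], [0.788, 0, 0.0015, 0.5928, 0.02, -0.453, 0.04], [0.788, 0, 0.0015, 0.5928, 0, -0.453, 0.04]]]' | python3 -m jog
echo '[[[0, 0, 0, 0, 0, 0, 0.04], [0, 0, 0, 0, 0, 0, 0.04]]]' | python3 -m jog
python3 - <<'E'
from h import *
st();s=shot('wrist','w6.png');coil(s,.066,(.46,.176))
go([.411,.1775,.0485],rot(YAW,0))
E
```

```text
clock: 28.15
eef_pos: [0.4388, 0.1334, 0.2037]
tool_rot: [0.713, 0.67, 0.147, 0.147]
ft_force: [1.8, 1.2, -0.2]
grip_width: 0.0403
grasp_force: 0.0
clock: 28.4
eef_pos: [0.4401, 0.1322, 0.2015]
tool_rot: [0.712, 0.67, 0.148, 0.148]
ft_force: [0.0, -0.6, 0.7]
grip_width: 0.0398
grasp_force: 0.0
t 28.4 p [0.4401 0.1322 0.2015] q [0.712 0.67  0.148 0.148] j [ 0.41 -0.11 -0.54  0.75 -0.17  2.  ] F [ 0.  -0.6  0.7] w 0.0398 g 0.0
coil 8239 ((0.4569098949432373, 0.17778486013412476), 0.05902544781565666) 0.06512926222137871
rot [ 0.4204 -0.0116 -0.0063] shift [ 0.0423 -0.0915  0.1271]
```

Run:
```python
from h import *
go([.411,.1785,.14],rot(YAW,0))
```

```text
rot [ 0.4204 -0.0116 -0.0063] shift [ 0.0445 -0.0542  0.0435]
```

Converted, -0.0542 m is -0.1084, 0.0445 m is 0.089, 0.42 rad is 0.21.

```bash
echo '[[[0.1, -0.003, -0.0015, 0.04, -0.06, 0, 0.04], [0.21, -0.0058, -0.0032, 0.089, -0.1084, 0.087, 0.04], [0.21, -0.0058, -0.0032, 0.089, -0.1084, 0.087, 0.04], [0.21, -0.0058, -0.0032, 0.089, -0.1084, 0.087, 0.04], [0.21, -0.0058, -0.0032, 0.089, -0.1084, 0.087, 0.04]]]' | python3 -m jog
python3 - <<'E'
from h import *
st();go([.411,.1785,.0485],rot(YAW,0))
E
```

```text
clock: 29.08
eef_pos: [0.4115, 0.1783, 0.1414]
tool_rot: [0.727, 0.687, 0.001, 0.0]
ft_force: [-0.3, 0.6, 0.4]
grip_width: 0.04
grasp_force: 0.0
t 29.07 p [0.4115 0.1783 0.1414] q [0.727 0.687 0.001 0.   ] j [ 0.41  0.2  -0.29  1.08  0.    2.04] F [-0.3  0.6  0.4] w 0.04 g 0.0
rot [ 0.0026 -0.0013 -0.0014] shift [ 0.     -0.0008  0.0929]
```

Converted, 0.093 m is 0.186, 0.085 m is 0.17.

```bash
echo '[[[0, 0, 0, 0, -0.002, 0.1, 0.04], [0, 0, 0, 0, -0.002, 0.17, 0.04], [0, 0, 0, 0, -0.002, 0.186, 0.04], [0, 0, 0, 0, -0.002, 0.186, 0.04]]]' | python3 -m jog
echo '[[[0, 0, 0, 0, 0, 0, 0], [0, 0, 0, 0, 0, 0, 0], [0, 0, 0, 0, 0, 0, 0], [0, 0, 0, 0, 0, 0, 0], [0, 0, 0, 0, 0, 0, 0]]]' | python3 -m jog
echo '[[[0, 0, 0, 0, 0, -0.02, 0], [0, 0, 0, 0, 0, -0.06, 0], [0, 0, 0, 0, 0, -0.12, 0], [0, 0, 0, 0, 0, -0.2, 0], [0, 0, 0, 0, 0, -0.3, 0], [0, 0, 0, 0, 0, -0.36, 0], [0, 0, 0, 0, 0, -0.36, 0]]]' | python3 -m jog
cat >> h.py <<'E'
def held():
    "coil in tool axes, from the wrist depth"
    from scipy.optimize import least_squares
    s=shot('wrist');o=get_obs();T=R.from_quat(o['tool_rot']).as_matrix();X=cloud(s);L=(X-o['eef_pos'])@T
    p=s['p'].astype(int);near=(s['d']>0)&(abs(L[...,2]+.012)<.018)&(abs(L[...,0])<.08)&(L[...,1]>-.02)&(L[...,1]<.125);near[265:]=0
    m=near&(p[...,0]-p[...,2]>40);Z=L[m];A=np.c_[Z[:,:2],np.ones(len(Z))]
    q,_,_,_=np.linalg.lstsq(A,Z[:,2],rcond=None)
    ok=abs(A@q-Z[:,2])<.004;q=np.linalg.lstsq(A[ok],Z[ok,2],rcond=None)[0]
    f=near&(abs(L[...,0]*q[0]+L[...,1]*q[1]+q[2]-L[...,2])<.004);f=cv2.morphologyEx(f.astype(np.uint8),cv2.MORPH_OPEN,np.ones((5,5)))
    E=[]
    for r in range(100,262,3):
        c=np.where(f[r,280:560])[0]
        if len(c)>5:E+=[L[r,280+c[0]],L[r,280+c[-1]]]
    E=np.array(E);c=least_squares(lambda v:np.hypot(E[:,0]-v[0],E[:,1]-v[1])-.058,[0,.047],loss='soft_l1',f_scale=.001).x
    print('held',len(Z),'face plane',q.round(4),'centre',c.round(4))
E
python3 - <<'E'
from h import *
st();held();hang(2,-.055,.289)
E
```

```text
clock: 29.58
eef_pos: [0.411, 0.1795, 0.0492]
tool_rot: [0.727, 0.687, 0.002, 0.0]
ft_force: [1.0, 0.9, 0.6]
grip_width: 0.0398
grasp_force: 0.0
clock: 30.2
eef_pos: [0.4117, 0.18, 0.05]
tool_rot: [0.727, 0.687, 0.002, 0.0]
ft_force: [-2.4, -0.7, 7.8]
grip_width: 0.0197
grasp_force: 55.7
clock: 31.08
eef_pos: [0.4121, 0.18, 0.2306]
tool_rot: [0.726, 0.687, 0.003, 0.001]
ft_force: [1.0, -0.2, -4.5]
grip_width: 0.0199
grasp_force: 56.2
t 31.07 p [0.4121 0.18   0.2306] q [0.726 0.687 0.003 0.001] j [ 0.41  0.14 -0.13  1.3   0.    2.04] F [ 1.  -0.2 -4.5] w 0.0199 g 56.2
held 10061 face plane [-0.0003 -0.0001 -0.0172] centre [0.0009 0.047 ]
rot [-1.5687e+00 -1.6000e-03 -9.0000e-04] shift [-0.1403  0.2355 -0.0144]
```

Converted, 0.2355 m is 0.471, 0.23 m is 0.46, -1.569 rad is -0.7845.

```bash
echo '[[[-0.085, 0, 0, -0.03, 0.04, -0.04, 0], [-0.175, 0, 0, -0.06, 0.08, -0.06, 0], [-0.26, 0, 0, -0.09, 0.14, -0.08, 0], [-0.35, 0, 0, -0.12, 0.2, -0.1, 0], [-0.435, 0, 0, -0.16, 0.26, -0.1, 0], [-0.525, 0, 0, -0.2, 0.32, -0.1, 0], [-0.61, 0, 0, -0.24, 0.38, -0.1, 0], [-0.7, 0, 0, -0.26, 0.44, -0.1, 0], [-0.7845, 0, 0, -0.28, 0.46, -0.08, 0], [-0.7845, 0, 0, -0.28, 0.471, -0.06, 0]]]' | python3 -m jog
python3 - <<'E'
from h import *
st();hang(2,-.055,.289)
E
```

```text
clock: 32.38
eef_pos: [0.6356, 0.0333, 0.258]
tool_rot: [0.563, 0.531, 0.437, 0.458]
ft_force: [1.6, 0.7, -4.3]
grip_width: 0.02
grasp_force: 58.4
t 32.38 p [0.6356 0.0333 0.258 ] q [0.563 0.531 0.437 0.458] j [ 0.14  0.28 -1.04 -1.11 -0.19  1.62] F [ 1.6  0.7 -4.3] w 0.02 g 58.4
rot [-0.1996 -0.0038 -0.006 ] shift [-0.007  -0.0141  0.0058]
```

Converted, -0.014 m is -0.028, -0.007 m is -0.014, -0.1996 rad is -0.0998.

```bash
echo '[[[-0.09, -0.002, -0.003, -0.014, -0.028, 0.012, 0], [-0.0998, -0.002, -0.003, -0.014, -0.028, 0.012, 0], [-0.0998, -0.002, -0.003, -0.014, -0.028, 0.012, 0]]]' | python3 -m jog
python3 - <<'E'
from h import *
st();held();s=load('wrist');X=cloud(s)
o=get_obs();L=(X-o['eef_pos'])@R.from_quat(o['tool_rot']).as_matrix()
m=(s['d']>0)&(L[...,2]>.005)&(L[...,2]<.045)&(abs(L[...,0])<.05)&(abs(L[...,1]-.04)<.035);m[262:]=0;Z=L[m];print('hook pts in bore',len(Z),Z.min(0).round(4),Z.max(0).round(4),np.median(X[m],0))
cv2.imwrite('pics/w7.png',s['p'][...,::-1])
hang(2,-.045,.289);hang(2,-.02,.283);hang(2,-.002,.283);hang(2,-.002,.239)
E
```

```text
clock: 32.75
eef_pos: [0.643, 0.0274, 0.24]
tool_rot: [0.515, 0.487, 0.484, 0.513]
ft_force: [0.9, 0.3, -3.5]
grip_width: 0.0197
grasp_force: 58.6
t 32.75 p [0.643  0.0274 0.24  ] q [0.515 0.487 0.484 0.513] j [ 0.13  0.67 -1.09 -1.75 -0.19  1.57] F [ 0.9  0.3 -3.5] w 0.0197 g 58.6
held 11109 face plane [ 0.0049  0.0005 -0.0159] centre [0.0006 0.0448]
hook pts in bore 1397 [-0.0074  0.0255  0.0052] [0.0216 0.0745 0.044 ] [0.66022433 0.02625699 0.28792558]
rot [-0.005   0.0004  0.0005] shift [-0.0015  0.0028  0.0051]
rot [-0.005   0.0004  0.0005] shift [-0.0014 -0.003   0.0302]
rot [-0.005   0.0004  0.0005] shift [-0.0014 -0.0029  0.0482]
rot [-0.005   0.0004  0.0005] shift [-0.0014 -0.0469  0.0484]
```

Converted, 0.048 m is 0.096, 0.042 m is 0.084.

```bash
echo '[[[0, 0, 0, -0.002, 0, 0.012, 0], [0, 0, 0, -0.002, -0.002, 0.024, 0], [0, 0, 0, -0.002, -0.004, 0.036, 0], [0, 0, 0, -0.002, -0.006, 0.048, 0], [0, 0, 0, -0.002, -0.006, 0.06, 0], [0, 0, 0, -0.002, -0.006, 0.072, 0], [0, 0, 0, -0.002, -0.006, 0.084, 0], [0, 0, 0, -0.002, -0.006, 0.096, 0], [0, 0, 0, -0.002, -0.006, 0.096, 0]]]' | python3 -m jog
python3 - <<'E'
from h import *
st();hang(2,-.002,.239);s=shot('wrist','w8.png');X=cloud(s)
print([X[r,c].round(3).tolist() for r,c in((298,478),(298,465),(290,420))])
E
```

```text
clock: 33.92
eef_pos: [0.6916, 0.0241, 0.2437]
tool_rot: [0.513, 0.485, 0.487, 0.514]
ft_force: [0.4, 0.1, -3.3]
grip_width: 0.0199
grasp_force: 58.7
t 33.92 p [0.6916 0.0241 0.2437] q [0.513 0.485 0.487 0.514] j [ 0.11  0.65 -0.97 -1.62 -0.16  1.57] F [ 0.4  0.1 -3.3] w 0.0199 g 58.7
rot [ 0.0038 -0.0001 -0.0015] shift [-0.0009 -0.0507 -0.0007]
[[0.654, 0.028, 0.308], [0.654, 0.028, 0.303], [0.643, 0.04, 0.279]]
```

View pics/w8.png

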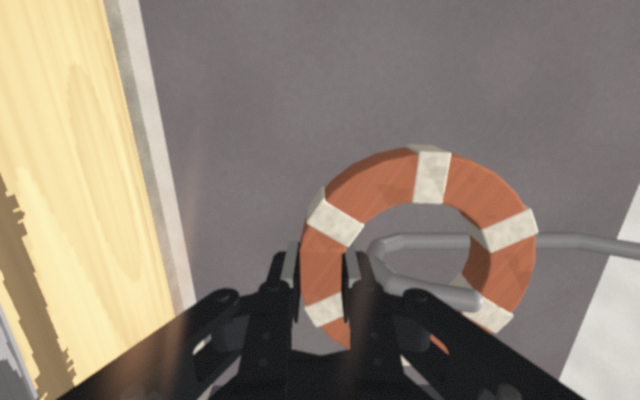

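The coil is threaded on hook2 in the same way, with the tip at (478,298) in front of the ring. Lowering.

Converted, -0.043 m is -0.086, -0.042 m is -0.084.

```bash
echo '[[[0, 0, 0, 0, -0.008, 0, 0], [0, 0, 0, 0, -0.018, 0, 0], [0, 0, 0, 0, -0.028, 0, 0], [0, 0, 0, 0, -0.038, 0, 0], [0, 0, 0, 0, -0.048, 0, 0], [0, 0, 0, 0, -0.058, 0, 0], [0, 0, 0, 0, -0.068, 0, 0], [0, 0, 0, 0, -0.076, 0, 0], [0, 0, 0, 0, -0.084, 0, 0], [0, 0, 0, 0, -0.086, 0, 0]]]' | python3 -m jog
echo '[[[0, 0, 0, 0, -0.002, 0, 0], [0, 0, 0, 0, -0.004, 0, 0], [0, 0, 0, 0, -0.004, 0, 0]]]' | python3 -m jog
echo '[[[0, 0, 0, 0, -0.002, 0, 0], [0, 0, 0, 0, -0.004, 0, 0], [0, 0, 0, 0, -0.004, 0, 0]]]' | python3 -m jog
```

```text
clock: 35.22
eef_pos: [0.6914, 0.0241, 0.2002]
tool_rot: [0.513, 0.485, 0.487, 0.514]
ft_force: [0.7, -0.1, -3.9]
grip_width: 0.0199
grasp_force: 58.6
clock: 35.6
eef_pos: [0.6914, 0.0242, 0.1987]
tool_rot: [0.513, 0.485, 0.487, 0.514]
ft_force: [-0.1, -0.3, -4.5]
grip_width: 0.0201
grasp_force: 58.6
clock: 35.98
eef_pos: [0.6917, 0.0242, 0.1978]
tool_rot: [0.513, 0.484, 0.488, 0.515]
ft_force: [0.3, 0.1, -1.3]
grip_width: 0.02
grasp_force: 58.5
```

Converted, -0.001 m is -0.002.

```bash
echo '[[[0, 0, 0, 0, -0.002, 0, 0], [0, 0, 0, 0, -0.002, 0, 0]]]' | python3 -m jog
echo '[[[0, 0, 0, 0, 0, 0, 0.03], [0, 0, 0, 0, 0, 0, 0.04], [0, 0, 0, 0, 0, 0, 0.04], [0, 0, 0, 0, 0, 0, 0.04], [0, 0, 0, 0, 0, -0.03, 0.04], [0, 0, 0, 0, 0, -0.07, 0.04], [0, 0, 0, 0, 0.02, -0.1, 0.04]]]' | python3 -m jog
python3 - <<'E'
from h import *
st()
for i in range(3):hooks()
go([.411,.1785,.20],rot(YAW,0))
E
```

```text
clock: 36.22
eef_pos: [0.6919, 0.0242, 0.1975]
tool_rot: [0.512, 0.484, 0.488, 0.515]
ft_force: [0.2, 0.2, 2.5]
grip_width: 0.0198
grasp_force: 58.4
clock: 37.1
eef_pos: [0.6408, 0.0269, 0.2045]
tool_rot: [0.514, 0.485, 0.486, 0.514]
ft_force: [0.1, 0.4, 0.5]
grip_width: 0.0398
grasp_force: 0.0
t 37.1 p [0.6408 0.0269 0.2045] q [0.514 0.485 0.486 0.514] j [ 0.13  0.83 -1.09 -1.91 -0.19  1.57] F [0.1 0.4 0.5] w 0.0398 g 0.0
[(np.float64(0.085), 121, array([ 0.672, -0.128]), array([ 0.708, -0.129,  0.368])), (np.float64(0.093), 138, array([0.68 , 0.027]), array([0.716, 0.026, 0.371])), (np.float64(0.105), 158, array([0.687, 0.182]), array([0.72 , 0.18 , 0.372]))]
[(np.float64(0.087), 119, array([ 0.672, -0.127]), array([ 0.709, -0.13 ,  0.373])), (np.float64(0.094), 136, array([0.68 , 0.028]), array([0.716, 0.026, 0.37 ])), (np.float64(0.1), 154, array([0.687, 0.182]), array([0.72 , 0.181, 0.371]))]
[(np.float64(0.087), 121, array([ 0.672, -0.127]), array([ 0.708, -0.129,  0.372])), (np.float64(0.094), 138, array([0.68 , 0.028]), array([0.715, 0.026, 0.371])), (np.float64(0.1), 155, array([0.687, 0.182]), array([0.72 , 0.181, 0.37 ]))]
rot [ 1.574e+00 -1.500e-03 -7.000e-04] shift [ 0.1384 -0.0049 -0.2384]
```

Converted, -0.238 m is -0.476, -0.22 m is -0.44, 1.574 rad is 0.787.

```bash
echo '[[[0.085, 0, 0, 0.01, 0.04, -0.04, 0.04], [0.175, 0, 0, 0.04, 0.06, -0.1, 0.04], [0.26, 0, 0, 0.07, 0.06, -0.16, 0.04], [0.35, 0, 0, 0.1, 0.06, -0.22, 0.04], [0.435, 0, 0, 0.14, 0.06, -0.28, 0.04], [0.525, 0, 0, 0.18, 0.04, -0.34, 0.04], [0.61, 0, 0, 0.22, 0.02, -0.4, 0.04], [0.7, 0, 0, 0.26, 0, -0.44, 0.04], [0.787, 0, 0, 0.276, -0.01, -0.476, 0.04], [0.787, 0, 0, 0.276, -0.01, -0.476, 0.04]]]' | python3 -m jog
python3 - <<'E'
from h import *
o=st();go([.411,.1785,.14],rot(YAW,0))
E
```

```text
clock: 38.5
eef_pos: [0.4073, 0.1801, 0.1995]
tool_rot: [0.71, 0.675, 0.142, 0.139]
ft_force: [0.9, 0.7, -0.3]
grip_width: 0.04
grasp_force: 0.0
t 38.5 p [0.4073 0.1801 0.1995] q [0.71  0.675 0.142 0.139] j [ 0.56 -0.1  -0.54  0.8  -0.21  2.15] F [ 0.9  0.7 -0.3] w 0.04 g 0.0
rot [ 0.3996 -0.0153  0.0058] shift [-0.0023 -0.0196  0.0563]
```

Converted, 0.056 m is 0.112, -0.0196 m is -0.0392, 0.4 rad is 0.2.

```bash
echo '[[[0.1, -0.004, 0.0015, -0.002, -0.01, 0, 0.04], [0.2, -0.0075, 0.003, -0.004, -0.0392, 0.112, 0.04], [0.2, -0.0075, 0.003, -0.004, -0.0392, 0.112, 0.04], [0.2, -0.0075, 0.003, -0.004, -0.0392, 0.112, 0.04]]]' | python3 -m jog
python3 - <<'E'
from h import *
o=st();s=shot('wrist');coil(s,.044,(.458,.176));t=shot('top')
X=cloud(t);c=(.459,.176);r=np.hypot(X[...,0]-c[0],X[...,1]-c[1]);Z=X[(X[...,2]>.036)&(X[...,2]<.055)&(r<.07)&(r>.03)];print('top',len(Z),cv2.minEnclosingCircle(Z[:,:2].astype(np.float32)))
go([.411,.1785,.0265],rot(YAW,0))
E
```

```text
clock: 39.0
eef_pos: [0.4155, 0.1762, 0.1399]
tool_rot: [0.73, 0.684, 0.002, 0.002]
ft_force: [0.7, 0.2, 0.2]
grip_width: 0.04
grasp_force: 0.0
t 39.0 p [0.4155 0.1762 0.1399] q [0.73  0.684 0.002 0.002] j [ 0.4   0.21 -0.29  1.07 -0.    2.04] F [0.7 0.2 0.2] w 0.04 g 0.0
coil 8717 ((0.45691871643066406, 0.17771673202514648), 0.059135809540748596) 0.0430618163006305
top 54 ((0.47495919466018677, 0.1375279575586319), 0.04218230023980141)
rot [ 0.0124 -0.0028 -0.0073] shift [ 0.0009 -0.0063  0.1165]
```

Converted, 0.1135 m is 0.227, 0.1 m is 0.2, 0.0124 rad is 0.0062.

```bash
echo '[[[0.0062, -0.0015, -0.0035, 0.002, -0.01, 0.1, 0.04], [0.0062, -0.0015, -0.0035, 0.002, -0.01, 0.2, 0.04], [0.0062, -0.0015, -0.0035, 0.002, -0.01, 0.227, 0.04], [0.0062, -0.0015, -0.0035, 0.002, -0.01, 0.227, 0.04], [0.0062, -0.0015, -0.0035, 0.002, -0.01, 0.227, 0.04]]]' | python3 -m jog
echo '[[[0, 0, 0, 0, 0, 0, 0], [0, 0, 0, 0, 0, 0, 0], [0, 0, 0, 0, 0, 0, 0], [0, 0, 0, 0, 0, 0, 0], [0, 0, 0, 0, 0, 0, 0]]]' | python3 -m jog
echo '[[[0, 0, 0, 0, 0, -0.02, 0], [0, 0, 0, 0, 0, -0.06, 0], [0, 0, 0, 0, 0, -0.12, 0], [0, 0, 0, 0, 0, -0.2, 0], [0, 0, 0, 0, 0, -0.3, 0], [0, 0, 0, 0, 0, -0.4, 0], [0, 0, 0, 0, 0, -0.4, 0]]]' | python3 -m jog
python3 - <<'E'
from h import *
st();held();hang(3,-.055,.289)
E
```

```text
clock: 39.72
eef_pos: [0.4135, 0.1789, 0.0299]
tool_rot: [0.727, 0.687, 0.0, -0.0]
ft_force: [-0.8, -0.4, 0.2]
grip_width: 0.04
grasp_force: 0.0
clock: 40.35
eef_pos: [0.4123, 0.1789, 0.0293]
tool_rot: [0.727, 0.687, -0.001, -0.001]
ft_force: [-3.7, -0.0, 12.2]
grip_width: 0.0215
grasp_force: 56.6
clock: 41.22
eef_pos: [0.4151, 0.1793, 0.2314]
tool_rot: [0.727, 0.687, 0.002, 0.001]
ft_force: [0.1, 0.5, -5.0]
grip_width: 0.0218
grasp_force: 57.4
t 41.23 p [0.4151 0.1793 0.2314] q [0.727 0.687 0.002 0.001] j [ 0.41  0.14 -0.12  1.31  0.    2.04] F [ 0.1  0.5 -5. ] w 0.0218 g 57.4
held 10077 face plane [-0.0005 -0.0054 -0.0164] centre [0.0011 0.0474]
rot [-1.5724e+00  1.3000e-03 -3.0000e-04] shift [ 0.0149  0.2331 -0.0146]
```

Converted, 0.233 m is 0.466, 0.23 m is 0.46, -1.572 rad is -0.786.

```bash
echo '[[[-0.085, 0, 0, 0.004, 0.04, -0.04, 0], [-0.175, 0, 0, 0.008, 0.08, -0.06, 0], [-0.26, 0, 0, 0.012, 0.14, -0.08, 0], [-0.35, 0, 0, 0.016, 0.2, -0.1, 0], [-0.435, 0, 0, 0.02, 0.26, -0.1, 0], [-0.525, 0, 0, 0.024, 0.32, -0.1, 0], [-0.61, 0, 0, 0.028, 0.38, -0.1, 0], [-0.7, 0, 0, 0.03, 0.44, -0.1, 0], [-0.786, 0, 0, 0.03, 0.46, -0.08, 0], [-0.786, 0, 0, 0.03, 0.466, -0.06, 0]]]' | python3 -m jog
python3 - <<'E'
from h import *
st();hang(3,-.055,.289)
E
```

```text
clock: 42.52
eef_pos: [0.6448, 0.1846, 0.257]
tool_rot: [0.553, 0.529, 0.443, 0.468]
ft_force: [0.4, 0.6, -5.5]
grip_width: 0.0219
grasp_force: 58.3
t 42.52 p [0.6448 0.1846 0.257 ] q [0.553 0.529 0.443 0.468] j [ 0.52  0.37 -0.9  -1.07 -0.56  1.68] F [ 0.4  0.6 -5.5] w 0.0219 g 58.3
rot [-0.1717 -0.0063  0.0054] shift [-0.0041 -0.0134  0.0049]
```

Converted, -0.013 m is -0.026, 0.005 m is 0.01, -0.17 rad is -0.085.

```bash
echo '[[[-0.085, -0.003, 0.0025, -0.008, -0.026, 0.01, 0], [-0.085, -0.003, 0.0025, -0.008, -0.026, 0.01, 0], [-0.085, -0.003, 0.0025, -0.008, -0.026, 0.01, 0]]]' | python3 -m jog
python3 - <<'E'
from h import *
st();held();s=load('wrist');X=cloud(s)
o=get_obs();L=(X-o['eef_pos'])@R.from_quat(o['tool_rot']).as_matrix()
m=(s['d']>0)&(L[...,2]>.01)&(L[...,2]<.045)&(abs(L[...,0])<.03)&(abs(L[...,1]-.05)<.025);m[262:]=0;Z=L[m];print('hook pts in bore',len(Z),Z.min(0).round(4),Z.max(0).round(4),np.median(X[m],0))
hang(3,-.045,.289);hang(3,-.02,.283);hang(3,-.002,.283);hang(3,-.002,.239)
hooks()
E
```

```text
clock: 42.9
eef_pos: [0.6472, 0.1804, 0.2373]
tool_rot: [0.516, 0.491, 0.481, 0.512]
ft_force: [-0.8, -0.4, -5.4]
grip_width: 0.0212
grasp_force: 58.4
t 42.9 p [0.6472 0.1804 0.2373] q [0.516 0.491 0.481 0.512] j [ 0.52  0.65 -0.95 -1.58 -0.58  1.57] F [-0.8 -0.4 -5.4] w 0.0212 g 58.4
held 11262 face plane [-0.0036 -0.0037 -0.015 ] centre [-0.0001  0.0417]
hook pts in bore 1347 [-0.0056  0.0253  0.0114] [0.0045 0.0712 0.0448] [0.66866567 0.18087549 0.28797764]
rot [-0.01   -0.0001  0.0031] shift [-0.0006  0.0025  0.0094]
rot [-0.01   -0.0001  0.0031] shift [-0.0006 -0.0033  0.0345]
rot [-0.01   -0.0001  0.0031] shift [-0.0006 -0.0031  0.0525]
rot [-0.01   -0.0001  0.0031] shift [-0.0005 -0.0471  0.0529]
[(np.float64(0.081), 122, array([ 0.672, -0.127]), array([ 0.709, -0.129,  0.369])), (np.float64(0.094), 136, array([0.679, 0.028]), array([0.714, 0.025, 0.37 ])), (np.float64(0.106), 157, array([0.687, 0.182]), array([0.65 , 0.181, 0.346]))]
```

Converted, 0.0525 m is 0.105, 0.01 m is 0.02, -0.01 rad is -0.005.

```bash
echo '[[[-0.005, 0, 0.0015, 0, 0.008, 0.008, 0], [-0.005, 0, 0.0015, 0, 0.01, 0.02, 0], [-0.005, 0, 0.0015, -0.002, 0.01, 0.032, 0], [-0.005, 0, 0.0015, -0.002, 0.008, 0.044, 0], [-0.005, 0, 0.0015, -0.002, 0.008, 0.056, 0], [-0.005, 0, 0.0015, -0.002, 0.008, 0.068, 0], [-0.005, 0, 0.0015, -0.002, 0.008, 0.08, 0], [-0.005, 0, 0.0015, -0.002, 0.008, 0.092, 0], [-0.005, 0, 0.0015, -0.002, 0.008, 0.105, 0], [-0.005, 0, 0.0015, -0.002, 0.008, 0.105, 0]]]' | python3 -m jog
python3 - <<'E'
from h import *
st();hang(3,-.002,.239);s=shot('wrist','w9.png')
E
```

```text
clock: 44.25
eef_pos: [0.7011, 0.1773, 0.2503]
tool_rot: [0.513, 0.482, 0.49, 0.515]
ft_force: [1.0, 0.4, -5.2]
grip_width: 0.0215
grasp_force: 59.5
t 44.25 p [0.7011 0.1773 0.2503] q [0.513 0.482 0.49  0.515] j [ 0.45  0.65 -0.83 -1.49 -0.51  1.57] F [ 1.   0.4 -5.2] w 0.0215 g 59.5
rot [ 0.0103  0.     -0.0058] shift [-0.0004 -0.0573 -0.0017]
```

View pics/w9.png

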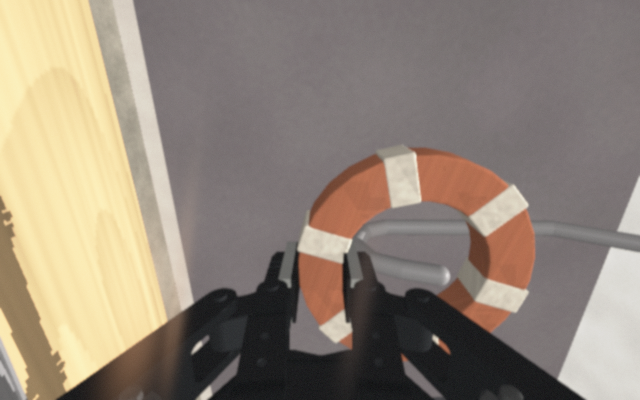

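Run:
```python
from h import *
s=load('wrist');X=cloud(s)
for u,v in((443,275),(400,265),(365,232),(400,229),(450,229)):print((u,v),X[v,u].round(4),s['d'][v,u].round(3))
hooks()
```

```text
(443, 275) [0.6794 0.1802 0.3067] 0.14
(400, 265) [0.6867 0.1811 0.2883] 0.146
(365, 232) [0.7236 0.1798 0.2767] 0.181
(400, 229) [0.7347 0.1758 0.3013] 0.193
(450, 229) [0.7346 0.1755 0.3337] 0.193
[(np.float64(0.091), 122, array([ 0.672, -0.128]), array([ 0.71 , -0.129,  0.371])), (np.float64(0.087), 138, array([0.68 , 0.027]), array([0.714, 0.026, 0.373])), (np.float64(0.058), 155, array([0.691, 0.182]), array([0.697, 0.181, 0.352]))]
```

The tip, at (443,275), was pushed about 14 mm forward because the tool sits about 8 mm too high. I'll ease down so the hook settles back.

Converted, -0.01 m is -0.02, -0.008 m is -0.016, 0.01 rad is 0.005.

```bash
echo '[[[0.0025, 0, -0.0015, 0, -0.004, -0.002, 0], [0.005, 0, -0.0025, 0, -0.008, -0.004, 0], [0.005, 0, -0.0025, 0, -0.012, -0.004, 0], [0.005, 0, -0.0025, 0, -0.016, -0.004, 0], [0.005, 0, -0.0025, 0, -0.02, -0.004, 0], [0.005, 0, -0.0025, 0, -0.02, -0.004, 0], [0.005, 0, -0.0025, 0, -0.02, -0.004, 0], [0.005, 0, -0.0025, 0, -0.02, -0.004, 0]]]' | python3 -m jog
python3 - <<'E'
from h import *
st();hang(3,-.002,.239);
for i in range(2):
    s=shot('wrist','w10.png');X=cloud(s)
    m=(s['d']>0)&(X[...,2]>.297)&(X[...,2]<.315)&(abs(X[...,1]-.18)<.01)&(X[...,0]<.70);print('tip',m.sum(),X[m].mean(0).round(4),X[m].max(0)[2],np.argwhere(m).mean(0))
hooks()
E
```

```text
clock: 45.35
eef_pos: [0.699, 0.1776, 0.2407]
tool_rot: [0.514, 0.485, 0.486, 0.514]
ft_force: [0.6, -0.0, -5.2]
grip_width: 0.0216
grasp_force: 58.7
t 45.35 p [0.699  0.1776 0.2407] q [0.514 0.485 0.486 0.514] j [ 0.46  0.66 -0.84 -1.5  -0.51  1.57] F [ 0.6 -0.  -5.2] w 0.0216 g 58.7
rot [ 0.0008 -0.0002 -0.0011] shift [-0.0003 -0.0477  0.001 ]
tip 912 [0.6567 0.1816 0.3036] 0.3118525676103267 [305.06907895 479.23684211]
tip 903 [0.6567 0.1816 0.3037] 0.3119449212667683 [305.07973422 479.34330011]
[(np.float64(0.086), 119, array([ 0.672, -0.127]), array([ 0.708, -0.129,  0.372])), (np.float64(0.092), 139, array([0.68 , 0.027]), array([0.715, 0.025, 0.368])), (np.float64(0.12), 158, array([0.685, 0.182]), array([0.7  , 0.181, 0.346]))]
```

The hook has settled back, and the tip is now in front of the ring at (479,305), as on the other two. Lowering.

Careful with the scale: shifts go in shares of 0.5 m and turns go in shares of 2 rad. That gives: -0.04 m is -0.08, -0.038 m is -0.076.

```bash
echo '[[[0, 0, 0, 0, -0.008, 0, 0], [0, 0, 0, 0, -0.018, 0, 0], [0, 0, 0, 0, -0.028, 0, 0], [0, 0, 0, 0, -0.038, 0, 0], [0, 0, 0, 0, -0.048, 0, 0], [0, 0, 0, 0, -0.058, 0, 0], [0, 0, 0, 0, -0.068, 0, 0], [0, 0, 0, 0, -0.076, 0, 0], [0, 0, 0, 0, -0.08, 0, 0], [0, 0, 0, 0, -0.08, 0, 0]]]' | python3 -m jog
echo '[[[0, 0, 0, 0, -0.002, 0, 0], [0, 0, 0, 0, -0.004, 0, 0], [0, 0, 0, 0, -0.004, 0, 0]]]' | python3 -m jog
echo '[[[0, 0, 0, 0, -0.002, 0, 0], [0, 0, 0, 0, -0.004, 0, 0], [0, 0, 0, 0, -0.004, 0, 0]]]' | python3 -m jog
python3 - <<'E'
from h import *
st();held()
E
```

```text
clock: 46.75
eef_pos: [0.699, 0.1777, 0.2006]
tool_rot: [0.514, 0.485, 0.486, 0.514]
ft_force: [0.0, 0.8, -4.6]
grip_width: 0.0215
grasp_force: 58.4
clock: 47.12
eef_pos: [0.699, 0.1776, 0.1988]
tool_rot: [0.514, 0.485, 0.486, 0.514]
ft_force: [-0.0, 0.8, -4.5]
grip_width: 0.0215
grasp_force: 58.4
clock: 47.5
eef_pos: [0.699, 0.1777, 0.1966]
tool_rot: [0.514, 0.485, 0.486, 0.514]
ft_force: [1.0, -0.2, -5.2]
grip_width: 0.0217
grasp_force: 58.4
t 47.5 p [0.699  0.1777 0.1966] q [0.514 0.485 0.486 0.514] j [ 0.46  0.79 -0.83 -1.62 -0.51  1.57] F [ 1.  -0.2 -5.2] w 0.0217 g 58.4
held 11157 face plane [-0.0027 -0.0076 -0.0146] centre [0.0002 0.045 ]
```

Converted, -0.002 m is -0.004, -0.001 m is -0.002.

```bash
echo '[[[0, 0, 0, 0, -0.002, 0, 0], [0, 0, 0, 0, -0.004, 0, 0], [0, 0, 0, 0, -0.004, 0, 0]]]' | python3 -m jog
echo '[[[0, 0, 0, 0, -0.002, 0, 0], [0, 0, 0, 0, -0.004, 0, 0], [0, 0, 0, 0, -0.004, 0, 0]]]' | python3 -m jog
```

```text
clock: 47.92
eef_pos: [0.6993, 0.1778, 0.1958]
tool_rot: [0.514, 0.484, 0.487, 0.514]
ft_force: [-0.9, -0.5, -0.2]
grip_width: 0.0216
grasp_force: 58.4
clock: 48.3
eef_pos: [0.6997, 0.1779, 0.1954]
tool_rot: [0.513, 0.483, 0.488, 0.514]
ft_force: [-0.8, -0.5, 4.4]
grip_width: 0.0215
grasp_force: 58.3
```

Converted, -0.15 m is -0.3, -0.1 m is -0.2, 0.2 rad is 0.1.

```bash
echo '[[[0, 0, 0, 0, 0.002, 0, 0], [0, 0, 0, 0, 0.002, 0, 0.03], [0, 0, 0, 0, 0.002, 0, 0.04], [0, 0, 0, 0, 0.002, 0, 0.04], [0, 0, 0, 0, 0.002, 0, 0.04], [0, 0, 0, 0, 0.002, -0.03, 0.04], [0, 0, 0, 0, 0.002, -0.07, 0.04], [0, 0, 0, 0, 0.02, -0.11, 0.04], [0.05, 0, 0, 0, 0.08, -0.2, 0.04], [0.1, 0, 0, 0, 0.12, -0.3, 0.04]]]' | python3 -m jog
python3 - <<'E'
from h import *
st()
for i in range(3):hooks()
s=load('side');cv2.imwrite('pics/s11.png',cv2.resize(s['p'][80:300,180:420,::-1],None,fx=2.7,fy=2.7))
E
```

```text
clock: 49.55
eef_pos: [0.5645, 0.1873, 0.2426]
tool_rot: [0.557, 0.528, 0.44, 0.466]
ft_force: [0.2, 1.2, 1.1]
grip_width: 0.0403
grasp_force: 0.0
t 49.55 p [0.5645 0.1873 0.2426] q [0.557 0.528 0.44  0.466] j [ 0.65  0.34 -1.07 -1.18 -0.69  1.72] F [0.2 1.2 1.1] w 0.0403 g 0.0
[(np.float64(0.081), 120, array([ 0.672, -0.127]), array([ 0.708, -0.13 ,  0.37 ])), (np.float64(0.086), 135, array([0.679, 0.028]), array([0.715, 0.025, 0.371])), (np.float64(0.1), 158, array([0.687, 0.182]), array([0.72 , 0.181, 0.37 ]))]
[(np.float64(0.091), 121, array([ 0.672, -0.128]), array([ 0.708, -0.129,  0.371])), (np.float64(0.097), 137, array([0.68 , 0.027]), array([0.715, 0.026, 0.372])), (np.float64(0.103), 158, array([0.687, 0.182]), array([0.72 , 0.18 , 0.371]))]
[(np.float64(0.088), 120, array([ 0.672, -0.128]), array([ 0.709, -0.129,  0.372])), (np.float64(0.093), 138, array([0.679, 0.027]), array([0.715, 0.026, 0.37 ])), (np.float64(0.102), 161, array([0.687, 0.182]), array([0.719, 0.18 , 0.373]))]
```

View pics/s11.png

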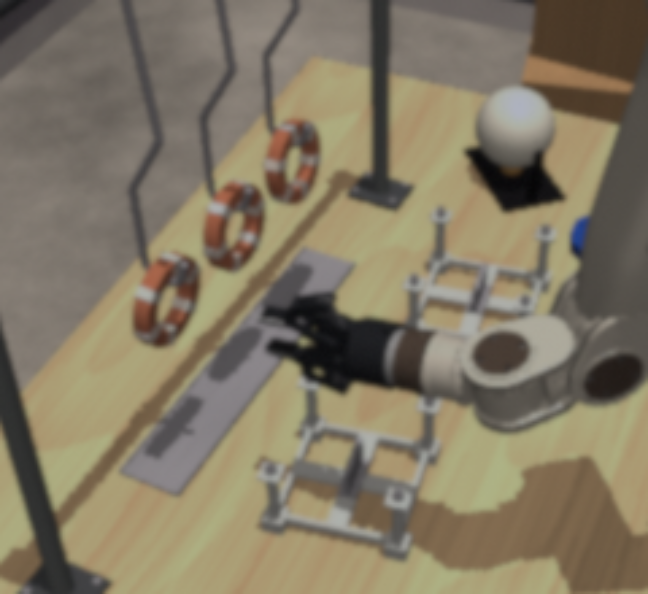

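All three coils hang quietly and both frames are empty. Next I'll measure each frame with the wrist camera from the same relative pose: frame_a first, then frame_b, which I'll lift.

Run:
```python
from h import *
go([.46,.176,.22],rot(.13,0))
```

```text
rot [ 1.4029  0.1222 -0.1562] shift [-0.0179 -0.0476 -0.0979]
```

Converted, -0.098 m is -0.196, -0.08 m is -0.16, 1.403 rad is 0.7015.

```bash
echo '[[[0.085, 0.0075, -0.01, 0, 0.04, -0.04, 0.04], [0.175, 0.015, -0.02, -0.01, 0.02, -0.06, 0.04], [0.26, 0.0225, -0.03, -0.01, 0, -0.08, 0.04], [0.35, 0.03, -0.04, -0.02, -0.02, -0.1, 0.04], [0.435, 0.038, -0.0485, -0.02, -0.04, -0.12, 0.04], [0.525, 0.045, -0.0585, -0.03, -0.06, -0.14, 0.04], [0.61, 0.053, -0.068, -0.036, -0.08, -0.16, 0.04], [0.7015, 0.061, -0.078, -0.036, -0.0952, -0.196, 0.04], [0.7015, 0.061, -0.078, -0.036, -0.0952, -0.196, 0.04], [0.7015, 0.061, -0.078, -0.036, -0.0952, -0.196, 0.04]]]' | python3 -m jog
echo '[[[0, 0, 0, 0, 0, 0, 0.04]]]' | python3 -m jog
python3 - <<'E'
from h import *
st();go([.46,.176,.22],rot(.13,0))
E
```

```text
clock: 50.95
eef_pos: [0.4641, 0.1759, 0.2146]
tool_rot: [0.661, 0.75, -0.004, -0.002]
ft_force: [-0.2, -0.3, -0.3]
grip_width: 0.0401
grasp_force: 0.0
clock: 51.08
eef_pos: [0.4643, 0.1756, 0.2128]
tool_rot: [0.661, 0.75, -0.004, -0.001]
ft_force: [-0.7, 0.6, -1.3]
grip_width: 0.0401
grasp_force: 0.0
t 51.08 p [0.4643 0.1756 0.2128] q [ 0.661  0.75  -0.004 -0.001] j [ 0.36  0.25 -0.03  1.3  -0.    1.81] F [-0.7  0.6 -1.3] w 0.0401 g 0.0
rot [-0.0085  0.0037 -0.0047] shift [ 0.0009 -0.0043 -0.0072]
```

Converted, -0.007 m is -0.014, -0.004 m is -0.008, -0.0085 rad is -0.0043.

```bash
echo '[[[-0.0043, 0.0019, -0.0024, 0.002, -0.008, -0.014, 0.04], [-0.0043, 0.0019, -0.0024, 0.002, -0.008, -0.014, 0.04], [-0.0043, 0.0019, -0.0024, 0.002, -0.008, -0.014, 0.04]]]' | python3 -m jog
cat >> h.py <<'E'
def frame(name,c,yaw,fn=None):
    "frame centre and yaw from the shoulder plates (top 102 mm)"
    from scipy.optimize import least_squares
    o=get_obs();s=shot(name,fn);X=cloud(s)
    c=np.array(c,float)
    for it in range(3):
        Rz=R.from_euler('z',yaw).as_matrix()[:2,:2];l=(X[...,:2]-c)@Rz;n=[];q=[]
        for a in((1,1),(1,-1),(-1,-1),(-1,1)):
            m=(s['d']>0)&(abs(X[...,2]-.102)<.006)&(abs(l[...,0]-.078*a[0])<.022)&(abs(l[...,1]-.078*a[1])<.022)
            m=cv2.morphologyEx(m.astype(np.uint8),cv2.MORPH_OPEN,np.ones((3,3)))>0
            if m.sum()<20:n.append(0);q.append([np.nan]*2);continue
            k=X[m][:,:2];n.append(int(m.sum()));r=cv2.minAreaRect(k.astype(np.float32));q.append(r[0])
        q=np.array(q);ok=~np.isnan(q[:,0]);B=.078*np.array([(1,1),(1,-1),(-1,-1),(-1,1)])
        f=lambda v:((B[ok]@R.from_euler('z',v[2]).as_matrix()[:2,:2].T+v[:2])-q[ok]).ravel()
        v=least_squares(f,[*c,yaw]).x;c=v[:2];yaw=v[2]
    print(name,'frame',v.round(4),'n',n,'res',f(v).round(4),'eef',np.round(o['eef_pos'],4));return v
E
python3 - <<'E'
from h import *
st();frame('wrist',(.46,.176),.13,'w12.png');frame('top',(.46,.176),.13);frame('top',(.45,-.177),.125)
go([.45,-.177,.22],rot(.13,0))
E
```

```text
clock: 51.45
eef_pos: [0.4567, 0.1762, 0.2244]
tool_rot: [0.659, 0.752, 0.002, 0.001]
ft_force: [-0.2, -0.7, -0.1]
grip_width: 0.04
grasp_force: 0.0
t 51.45 p [0.4567 0.1762 0.2244] q [0.659 0.752 0.002 0.001] j [ 0.37  0.22 -0.04  1.31  0.    1.81] F [-0.2 -0.7 -0.1] w 0.04 g 0.0
wrist frame [0.4575 0.1789 0.1353] n [943, 408, 375, 961] res [ 0.0001  0.0003  0.     -0.0003 -0.     -0.0004 -0.0001  0.0003] eef [0.4567 0.1762 0.2244]
top frame [0.46  0.176 0.13 ] n [0, 0, 0, 0] res [] eef [0.4568 0.1762 0.2244]
top frame [ 0.45  -0.177  0.125] n [0, 0, 0, 0] res [] eef [0.4569 0.1762 0.2244]
rot [ 0.0043 -0.0011  0.0023] shift [-0.3491 -0.0536  0.0037]
```

Converted, -0.349 m is -0.698, -0.0536 m is -0.1072, 0.004 rad is 0.002.

```bash
echo '[[[0, 0, 0, -0.12, -0.02, 0, 0.04], [0, 0, 0, -0.24, -0.04, 0, 0.04], [0, 0, 0, -0.36, -0.06, 0, 0.04], [0, 0, 0, -0.48, -0.08, 0, 0.04], [0, 0, 0, -0.6, -0.1, 0.004, 0.04], [0.002, -0.0005, 0.001, -0.698, -0.1072, 0.0074, 0.04], [0.002, -0.0005, 0.001, -0.698, -0.1072, 0.0074, 0.04], [0.002, -0.0005, 0.001, -0.698, -0.1072, 0.0074, 0.04]]]' | python3 -m jog
python3 - <<'E'
from h import *
st();v=frame('wrist',(.45,-.177),.125,'w13.png')
go([v[0],v[1],.20],rot(v[2],0));go([v[0],v[1],.036],rot(v[2],0))
E
```

```text
clock: 52.6
eef_pos: [0.4498, -0.1766, 0.2195]
tool_rot: [0.66, 0.751, -0.0, -0.001]
ft_force: [0.6, 0.7, 0.1]
grip_width: 0.0402
grasp_force: 0.0
t 52.6 p [ 0.4498 -0.1766  0.2195] q [ 0.66   0.751 -0.    -0.001] j [-0.37  0.21 -0.06  1.3  -0.    1.07] F [0.6 0.7 0.1] w 0.0402 g 0.0
wrist frame [ 0.4219 -0.2018  0.0972] n [912, 76, 538, 929] res [-0.0004 -0.0026  0.0067  0.0015 -0.0051 -0.0003 -0.0012  0.0014] eef [ 0.4498 -0.1766  0.2195]
rot [-0.0011 -0.0003  0.0335] shift [-0.0218 -0.0311  0.0196]
rot [-0.0011 -0.0003  0.0335] shift [-0.0218 -0.0309  0.1836]
```

Frame_b has been knocked about 3.5 cm aside, so I'll recentre over it and measure again.

Converted, -0.0311 m is -0.0622, -0.0218 m is -0.0436, 0.0335 rad is 0.0168.

```bash
echo '[[[0, 0, 0.0168, -0.0436, -0.0622, 0, 0.04], [0, 0, 0.0168, -0.0436, -0.0622, 0, 0.04], [0, 0, 0.0168, -0.0436, -0.0622, 0, 0.04], [0, 0, 0.0168, -0.0436, -0.0622, 0, 0.04]]]' | python3 -m jog
python3 - <<'E'
from h import *
st();v=frame('wrist',(.422,-.202),.097,'w14.png')
go([v[0],v[1],.10],rot(v[2],0));go([v[0],v[1],.036],rot(v[2],0))
E
```

```text
clock: 53.15
eef_pos: [0.4227, -0.2017, 0.2197]
tool_rot: [0.671, 0.741, -0.0, -0.0]
ft_force: [0.5, 0.0, 0.3]
grip_width: 0.0401
grasp_force: 0.0
t 53.15 p [ 0.4227 -0.2017  0.2197] q [ 0.671  0.741 -0.    -0.   ] j [-0.44  0.18 -0.1   1.29 -0.    1.03] F [0.5 0.  0.3] w 0.0401 g 0.0
wrist frame [ 0.4224 -0.1996  0.1038] n [1002, 495, 307, 995] res [-0.0004 -0.0003 -0.0037 -0.0012  0.0051 -0.0013 -0.001   0.0028] eef [ 0.4227 -0.2017  0.2197]
rot [-0.0007  0.0002 -0.0056] shift [2.300e-03 1.000e-04 1.197e-01]
rot [-0.0007  0.0002 -0.0056] shift [0.0023 0.0002 0.1837]
```

View pics/w14.png

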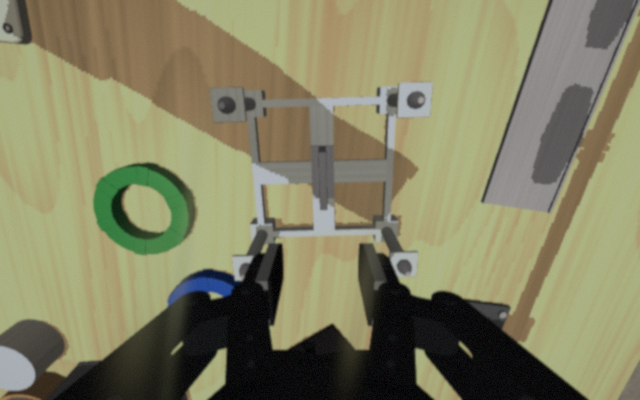

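The view shows frame_b empty and clear, but the left finger partly hides the near plate at (243,265). I'll fit on the two far plates, (227,104) and (415,99).

```bash
sed -i "s/if m.sum()<20:/if m.sum()<NMIN:/; s/^YAW=/NMIN=20\nYAW=/" h.py
python3 - <<'E'
import h
from h import *
h.NMIN=600
v=frame('wrist',(.4224,-.1996),.1)
go([v[0],v[1],.036],rot(v[2],0))
E
```

```text
wrist frame [ 0.4247 -0.2007  0.1243] n [1015, 0, 0, 997] res [ 0.0002  0.     -0.0002 -0.    ] eef [ 0.4226 -0.2019  0.2197]
rot [-0.0009  0.0002 -0.0264] shift [0.0011 0.0024 0.1836]
```

Converted, 0.183 m is 0.366, 0.178 m is 0.356, -0.0264 rad is -0.0132.

```bash
echo '[[[0, 0, -0.0132, 0.002, 0.0048, 0.1, 0.04], [0, 0, -0.0132, 0.002, 0.0048, 0.2, 0.04], [0, 0, -0.0132, 0.002, 0.0048, 0.3, 0.04], [0, 0, -0.0132, 0.002, 0.0048, 0.356, 0.04], [0, 0, -0.0132, 0.002, 0.0048, 0.366, 0.04], [0, 0, -0.0132, 0.002, 0.0048, 0.366, 0.04]]]' | python3 -m jog
echo '[[[0, 0, 0, 0, 0, 0, 0], [0, 0, 0, 0, 0, 0, 0], [0, 0, 0, 0, 0, 0, 0], [0, 0, 0, 0, 0, 0, 0], [0, 0, 0, 0, 0, 0, 0]]]' | python3 -m jog
python3 -c "
from h import *
o=st();print('yaw',np.arctan2(*R.from_quat(o['tool_rot']).as_matrix()[[1,0],1]))"
echo '[[[0, 0, 0, 0, 0, 0, 0.04], [0, 0, 0, 0, 0, 0, 0.04], [0, 0, 0, 0, 0, 0, 0.04], [0, 0, 0, 0, 0, -0.1, 0.04], [0, 0, 0, 0, 0, -0.22, 0.04], [0, 0, 0, 0, 0, -0.34, 0.04], [0, 0, 0, 0, 0, -0.368, 0.04], [0, 0, 0, 0, 0, -0.368, 0.04]]]' | python3 -m jog
python3 - <<'E'
import h
from h import *
h.NMIN=600
o=st();v=frame('wrist',(.4247,-.2007),.124);frame('wrist',(.4247,-.2007),.124)
print('yaw',np.arctan2(*R.from_quat(o['tool_rot']).as_matrix()[[1,0],1]))
E
```

```text
clock: 54.0
eef_pos: [0.4248, -0.2016, 0.0371]
tool_rot: [0.662, 0.749, -0.0, 0.0]
ft_force: [-0.6, -0.4, 0.3]
grip_width: 0.0395
grasp_force: 0.0
clock: 54.62
eef_pos: [0.4251, -0.2021, 0.0381]
tool_rot: [0.662, 0.749, -0.0, 0.001]
ft_force: [-0.5, 0.2, 5.7]
grip_width: 0.0068
grasp_force: 60.2
t 54.62 p [ 0.4251 -0.2021  0.0381] q [ 0.662  0.749 -0.     0.001] j [-0.44  0.36 -0.38  0.83 -0.    1.  ] F [-0.5  0.2  5.7] w 0.0068 g 60.2
yaw 0.1227169068222773
clock: 55.62
eef_pos: [0.4248, -0.2016, 0.2211]
tool_rot: [0.662, 0.749, -0.0, 0.001]
ft_force: [-0.6, -0.2, -0.0]
grip_width: 0.0399
grasp_force: 0.0
t 55.62 p [ 0.4248 -0.2016  0.2211] q [ 0.662  0.749 -0.     0.001] j [-0.44  0.19 -0.09  1.29 -0.    1.01] F [-0.6 -0.2 -0. ] w 0.0399 g 0.0
wrist frame [ 0.4248 -0.2006  0.1223] n [985, 0, 0, 995] res [ 0.0002  0.     -0.0002 -0.    ] eef [ 0.4248 -0.2016  0.2211]
wrist frame [ 0.4249 -0.2006  0.1226] n [984, 0, 0, 999] res [ 0.0001  0.     -0.0001 -0.    ] eef [ 0.4239 -0.2012  0.2196]
yaw 0.12277196970670179
```

Converted, 0.184 m is 0.368, 0.17 m is 0.34.

```bash
echo '[[[0, 0, 0, 0, 0, 0.12, 0.04], [0, 0, 0, 0, 0, 0.24, 0.04], [0, 0, 0, 0, 0, 0.34, 0.04], [0, 0, 0, 0, 0, 0.368, 0.04], [0, 0, 0, 0, 0, 0.368, 0.04], [0, 0, 0, 0, 0, 0.368, 0], [0, 0, 0, 0, 0, 0.368, 0], [0, 0, 0, 0, 0, 0.368, 0], [0, 0, 0, 0, 0, 0.368, 0], [0, 0, 0, 0, 0, 0.368, 0]]]' | python3 -m jog
python3 -c "
from h import *
o=st();print('yaw',np.arctan2(*R.from_quat(o['tool_rot']).as_matrix()[[1,0],1]))"
echo '[[[0, 0, 0, 0, 0, -0.02, 0], [0, 0, 0, 0, 0, -0.06, 0], [0, 0, 0, 0, 0, -0.12, 0], [0, 0, 0, 0, 0, -0.2, 0], [0, 0, 0, 0, 0, -0.3, 0], [0, 0, 0, 0, 0, -0.4, 0], [0, 0, 0, 0, 0, -0.44, 0], [0, 0, 0, 0, 0, -0.44, 0]]]' | python3 -m jog
python3 - <<'E'
from h import *
o=st();print('yaw',np.arctan2(*R.from_quat(o['tool_rot']).as_matrix()[[1,0],1]))
go([.4578,.1774,.255],rot(.1353,0))
E
```

```text
clock: 56.98
eef_pos: [0.4257, -0.2024, 0.0386]
tool_rot: [0.662, 0.749, -0.0, 0.002]
ft_force: [-0.9, -0.5, 6.2]
grip_width: 0.0065
grasp_force: 61.1
t 56.98 p [ 0.4257 -0.2024  0.0386] q [ 0.662  0.749 -0.     0.002] j [-0.44  0.36 -0.38  0.83 -0.    1.  ] F [-0.9 -0.5  6.2] w 0.0065 g 61.1
yaw 0.12269931270850186
clock: 57.98
eef_pos: [0.4247, -0.2015, 0.2579]
tool_rot: [0.662, 0.749, -0.0, 0.001]
ft_force: [0.9, 0.3, -6.0]
grip_width: 0.0067
grasp_force: 59.2
t 57.98 p [ 0.4247 -0.2015  0.2579] q [ 0.662  0.749 -0.     0.001] j [-0.44  0.17 -0.02  1.38 -0.    1.01] F [ 0.9  0.3 -6. ] w 0.0067 g 59.2
yaw 0.12278122011176065
rot [ 0.0011  0.0014 -0.0125] shift [0.372  0.0793 0.0025]
```

Converted, 0.372 m is 0.744, 0.055 m is 0.11, -0.0125 rad is -0.0063.

```bash
echo '[[[0, 0, 0, 0.04, 0.008, 0, 0], [0, 0, 0, 0.12, 0.024, 0, 0], [0, 0, 0, 0.22, 0.048, 0, 0], [0, 0, 0, 0.32, 0.068, 0, 0], [0, 0, -0.0063, 0.42, 0.09, 0, 0], [0, 0, -0.0063, 0.52, 0.11, 0, 0], [0, 0, -0.0063, 0.62, 0.132, 0, 0], [0, 0, -0.0063, 0.7, 0.15, 0, 0], [0.0005, 0.0005, -0.0063, 0.744, 0.1586, 0, 0], [0.0005, 0.0005, -0.0063, 0.744, 0.1586, 0, 0]]]' | python3 -m jog
echo '[[[0, 0, 0, 0, 0, 0, 0], [0, 0, 0, 0, 0, 0, 0], [0, 0, 0, 0, 0, 0, 0]]]' | python3 -m jog
python3 - <<'E'
from h import *
st();s=shot('wrist','w15.png')
o=get_obs();X=cloud(s);L=(X-o['eef_pos'])@R.from_quat(o['tool_rot']).as_matrix()
m=(s['d']>0)&(s['d']<.25);m[250:]=0
print('near',m.sum());
c=imaging.calibration('wrist');print('cam in tool',((-np.array(c['R']).T@c['t'])-o['eef_pos'])@R.from_quat(o['tool_rot']).as_matrix())
shot('side','s15.png')
go([.4578,.1774,.17],rot(.1353,0))
E
```

```text
clock: 59.22
eef_pos: [0.456, 0.1786, 0.2538]
tool_rot: [0.657, 0.754, -0.003, -0.002]
ft_force: [-0.3, 0.2, -6.6]
grip_width: 0.007
grasp_force: 59.1
clock: 59.6
eef_pos: [0.4575, 0.1767, 0.2564]
tool_rot: [0.658, 0.753, -0.001, -0.001]
ft_force: [0.2, 0.1, -6.8]
grip_width: 0.0071
grasp_force: 59.1
t 59.6 p [0.4575 0.1767 0.2564] q [ 0.658  0.753 -0.001 -0.001] j [0.37 0.21 0.04 1.39 0.   1.8 ] F [ 0.2  0.1 -6.8] w 0.0071 g 59.1
near 53288
cam in tool [ 8.01821893e-02 -6.63863489e-05 -1.41777337e-01]
rot [-0.0019 -0.0008 -0.0011] shift [0.0004 0.0005 0.0866]
```

View pics/w15.png

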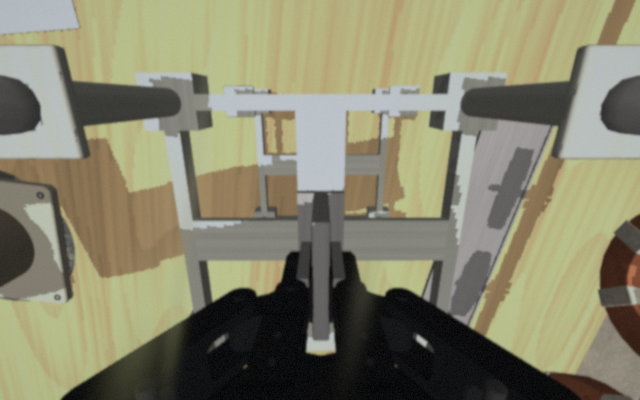

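The held frame is level and symmetric in the gripper, with its shoulder plates near (35,100) and (605,100). The lower frame is below it. I'll check the held offset from depth.

Run:
```python
from h import *
s=load('wrist');o=get_obs();X=cloud(s);L=(X-o['eef_pos'])@R.from_quat(o['tool_rot']).as_matrix()
for c0,c1 in((0,120),(520,640)):
    m=(s['d']>0)&(abs(L[...,2]+.064)<.008);m[:,:c0]=0;m[:,c1:]=0;m[200:]=0
    Z=L[m];print(m.sum(),np.percentile(Z,[1,50,99],axis=0).round(4).tolist())
# lower frame far plates, seen below
h=(s['d']>0)&(abs(X[...,2]-.102)<.006);h[230:]=0
for sg in(-1,1):
    k=h&(L[...,1]*sg>.03);Z=X[k];print(k.sum(),Z.mean(0).round(4),L[k].mean(0).round(4))
```

```text
8847 [[0.0654, -0.0843, -0.0708], [0.0786, -0.0711, -0.0626], [0.0926, -0.0635, -0.0592]]
8632 [[0.0652, 0.0632, -0.0703], [0.0785, 0.0707, -0.0624], [0.0924, 0.0834, -0.059]]
443 [0.3701 0.2456 0.101 ] [ 0.0796 -0.0772  0.1558]
447 [0.5236 0.2681 0.101 ] [0.0814 0.078  0.1555]
```

Run:
```python
from h import *
s=load('wrist');o=get_obs();X=cloud(s);L=(X-o['eef_pos'])@R.from_quat(o['tool_rot']).as_matrix()
h=(s['d']>0)&(abs(X[...,2]-.102)<.006);h[230:]=0
for sg in(-1,1):
    k=h&(L[...,1]*sg>.03);Z=L[k];print(cv2.minAreaRect(Z[:,:2].astype(np.float32)),np.percentile(Z,[1,99],axis=0).round(4).tolist())
```

```text
((0.0789063572883606, -0.07734574377536774), (0.028098899871110916, 0.027281589806079865), 89.94271087646484) [[0.0653, -0.091, 0.154], [0.0925, -0.0635, 0.1577]]
((0.0796734169125557, 0.07822249084711075), (0.028156908228993416, 0.02718929760158062), 89.98263549804688) [[0.0661, 0.0645, 0.1527], [0.0932, 0.0919, 0.1575]]
```

The offset is under 0.5 mm, so I'll descend.

Converted, 0.112 m is 0.224, 0.0005 m is 0.001, -0.002 rad is -0.001.

```bash
echo '[[[-0.001, 0, -0.001, 0.0008, 0.001, 0.04, 0], [-0.001, 0, -0.001, 0.0008, 0.001, 0.1, 0], [-0.001, 0, -0.001, 0.0008, 0.001, 0.15, 0], [-0.001, 0, -0.001, 0.0008, 0.001, 0.18, 0], [-0.001, 0, -0.001, 0.0008, 0.001, 0.19, 0], [-0.001, 0, -0.001, 0.0008, 0.001, 0.2, 0], [-0.001, 0, -0.001, 0.0008, 0.001, 0.21, 0], [-0.001, 0, -0.001, 0.0008, 0.001, 0.218, 0], [-0.001, 0, -0.001, 0.0008, 0.001, 0.224, 0], [-0.001, 0, -0.001, 0.0008, 0.001, 0.224, 0]]]' | python3 -m jog
echo '[[[0, 0, 0, 0, 0, 0.002, 0], [0, 0, 0, 0, 0, 0.004, 0], [0, 0, 0, 0, 0, 0.004, 0]]]' | python3 -m jog
```

```text
clock: 60.95
eef_pos: [0.4576, 0.178, 0.1443]
tool_rot: [0.657, 0.754, 0.0, -0.0]
ft_force: [-0.5, 0.6, -5.9]
grip_width: 0.0066
grasp_force: 59.0
clock: 61.32
eef_pos: [0.4577, 0.178, 0.1424]
tool_rot: [0.657, 0.754, 0.0, -0.0]
ft_force: [-0.9, 0.3, -7.4]
grip_width: 0.0071
grasp_force: 59.0
```

Converted, 0.002 m is 0.004, 0.001 m is 0.002.

```bash
echo '[[[0, 0, 0, 0, 0, 0.002, 0], [0, 0, 0, 0, 0, 0.004, 0], [0, 0, 0, 0, 0, 0.004, 0]]]' | python3 -m jog
echo '[[[0, 0, 0, 0, 0, 0.002, 0], [0, 0, 0, 0, 0, 0.004, 0], [0, 0, 0, 0, 0, 0.004, 0]]]' | python3 -m jog
echo '[[[0, 0, 0, 0, 0, 0.002, 0], [0, 0, 0, 0, 0, 0.002, 0]]]' | python3 -m jog
```

```text
clock: 61.7
eef_pos: [0.4578, 0.1781, 0.1407]
tool_rot: [0.657, 0.754, 0.0, -0.0]
ft_force: [-0.5, -0.8, -3.2]
grip_width: 0.0071
grasp_force: 59.4
clock: 62.08
eef_pos: [0.4578, 0.1781, 0.1406]
tool_rot: [0.657, 0.754, 0.001, 0.0]
ft_force: [-5.8, -0.4, 8.7]
grip_width: 0.0071
grasp_force: 61.5
clock: 62.32
eef_pos: [0.4579, 0.1782, 0.1406]
tool_rot: [0.657, 0.754, 0.001, 0.0]
ft_force: [-7.5, -1.6, 14.8]
grip_width: 0.007
grasp_force: 62.4
```

It seated at TCP z 0.1406; home was expected at about 0.140. I'll release, retreat upward and verify.

Converted, -0.18 m is -0.36, -0.15 m is -0.3.

```bash
echo '[[[0, 0, 0, 0, 0, -0.004, 0], [0, 0, 0, 0, 0, -0.006, 0.02], [0, 0, 0, 0, 0, -0.006, 0.04], [0, 0, 0, 0, 0, -0.006, 0.04], [0, 0, 0, 0, 0, -0.02, 0.04], [0, 0, 0, 0, 0, -0.08, 0.04], [0, 0, 0, 0, 0, -0.18, 0.04], [0, 0, 0, 0, 0, -0.3, 0.04], [0, 0, 0, 0, 0, -0.36, 0.04], [0, 0, 0, 0, 0, -0.36, 0.04]]]' | python3 -m jog
echo '[[[0, 0, 0, 0, 0, 0, 0.04], [0, 0, 0, 0, 0, 0, 0.04]]]' | python3 -m jog
python3 - <<'E'
from h import *
st();s=shot('wrist');X=cloud(s);v=(.4575,.1785);l=(X[...,:2]-v)@R.from_euler('z',.135).as_matrix()[:2,:2]
for a in((1,1),(1,-1),(-1,-1),(-1,1)):
    m=(s['d']>0)&(abs(X[...,2]-.204)<.01)&(abs(l[...,0]-.078*a[0])<.022)&(abs(l[...,1]-.078*a[1])<.022);Z=X[m]
    m2=(l[m]);print(a,m.sum(),np.median(Z[:,2]).round(4) if len(Z) else '',cv2.minAreaRect(m2.astype(np.float32))[0] if len(Z) else '')
for i in range(4):hooks()
S=load('side');Y=cloud(S)
for k in SAD:
    m=(S['d']>0)&(abs(Y[...,1]-SAD[k][1])<.062)&(abs(Y[...,0]-SAD[k][0])<.04)&(Y[...,2]<.30)&(Y[...,2]>.1)
    q=Y[m];print(k,len(q),q.min(0).round(3),q.max(0).round(3))
E
```

```text
clock: 63.58
eef_pos: [0.4592, 0.1784, 0.3208]
tool_rot: [0.657, 0.754, 0.003, 0.001]
ft_force: [0.2, -0.0, -0.7]
grip_width: 0.0401
grasp_force: 0.0
clock: 63.82
eef_pos: [0.457, 0.1776, 0.3159]
tool_rot: [0.657, 0.754, -0.001, -0.001]
ft_force: [-0.4, -0.0, -0.5]
grip_width: 0.0398
grasp_force: 0.0
t 63.83 p [0.457  0.1776 0.3159] q [ 0.657  0.754 -0.001 -0.001] j [0.37 0.2  0.18 1.55 0.   1.8 ] F [-0.4 -0.  -0.5] w 0.0398 g 0.0
(1, 1) 1177 0.2031 (0.07788713276386261, 0.07926560938358307)
(1, -1) 505 0.2032 (0.07804796099662781, -0.0760335773229599)
(-1, -1) 467 0.2031 (-0.0784471407532692, -0.07646363228559494)
(-1, 1) 1134 0.2031 (-0.0778053030371666, 0.07940337806940079)
[(np.float64(0.089), 122, array([ 0.672, -0.127]), array([ 0.709, -0.129,  0.373])), (np.float64(0.094), 136, array([0.679, 0.027]), array([0.714, 0.026, 0.369])), (np.float64(0.091), 158, array([0.687, 0.182]), array([0.721, 0.181, 0.369]))]
[(np.float64(0.088), 122, array([ 0.672, -0.127]), array([ 0.708, -0.13 ,  0.37 ])), (np.float64(0.092), 135, array([0.68 , 0.027]), array([0.715, 0.026, 0.37 ])), (np.float64(0.095), 152, array([0.687, 0.182]), array([0.721, 0.181, 0.369]))]
[(np.float64(0.084), 118, array([ 0.672, -0.128]), array([ 0.708, -0.129,  0.369])), (np.float64(0.094), 135, array([0.68 , 0.027]), array([0.715, 0.026, 0.371])), (np.float64(0.096), 159, array([0.687, 0.182]), array([0.721, 0.18 , 0.373]))]
[(np.float64(0.082), 123, array([ 0.672, -0.128]), array([ 0.708, -0.129,  0.372])), (np.float64(0.091), 134, array([0.68 , 0.027]), array([0.716, 0.025, 0.372])), (np.float64(0.105), 157, array([0.687, 0.182]), array([0.721, 0.18 , 0.371]))]
1 397 [ 0.655 -0.172  0.187] [ 0.714 -0.069  0.3  ]
2 545 [ 0.66  -0.034  0.186] [0.717 0.085 0.3  ]
3 615 [0.666 0.119 0.184] [0.727 0.239 0.3  ]
```

The upper frame's four plates all read 203 mm, so it is level and fully home, centred within about 1.5 mm. The hooks and coils are still. Handing in.

```bash
python3 -c "
from workcell import workorder
print(workorder.job_done())"
```

```text
the job is handed in; nothing more can be done
None
```

The job is handed in, with no verdict returned: all three coils hang still on their own hooks, frame_b sits level and fully home on frame_a, and I never reached for the lamp, label roll or screwdriver.

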